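# Set up the beam line and open the laser shutter over the shield

## Robot

A 6-joint arm with a two-finger parallel gripper is mounted at the origin on the work surface. World frame = base frame: x ahead of the robot, y to its left, z up, the work surface at z = 0. Lengths are in mm, angles in degrees, forces in N, time in s.
With the tool pointing down it reaches from about 325 to 925 mm from the base axis. Payload 3.1 kg.
Tool frame: the origin (TCP) lies at the very end of the fingers, on their centre line; the grasp point (between the pads) lies 19 mm behind it; z points along the fingers, y is the line along which they close (so a half turn about z gives the same grasp; the last joint's range is limited). The gripper opens to 85 mm and grips with 20 to 120 N. Pads are 22 mm wide; open, the fingers measure 114 mm over their backs; the gripper's body (76 mm by 85 mm) begins 54 mm behind the grasp point. The pads swing forward as they close: fully open they stand 13 mm farther back than shut.
Start: joints at [-83.32, 12.427, 92.441, -0, 75.132, -6.429], TCP at [141.776, -608.719, 231.3] pointing down, gripper open.
Joint ranges: [-157.48, 157.48], [-44.54, 120.13], [17.64, 146.25], [-64.5, 244.5], [7.68, 150.69], [-147.95, 147.95]. Speed limits (degrees/s): [159.86, 159.86, 180, 180, 180, 180].

## Interface

Orientations are given as [roll, pitch, yaw] about the fixed x, y, z axes, in that order (R = Rz(yaw) Ry(pitch) Rx(roll)).
In Python, from plant import state, imaging, bot gives the robot as it stands.
- The arm moves only by the tool play_rows, never from a script. Its argument "targets" is a list that holds one entry, the list of rows, each a list of 6 numbers: the shift along the tool's x, y, z in mm, then the turn, a rotation vector about the tool's x, y, z in rad. In form: [[[tx, ty, tz, rx, ry, rz], ...]]. A call has 1 to 12 rows; each row shifts and turns the commanded pose from where the row before left it, along the tool's axes as they then stand; what a row does not reach is not made up. A row lasts 1/8 s, in which the tool goes at most 62.5 mm and 10.7 degrees, less where a joint would pass 70% of its speed; a pose out of reach is approached as far as the arm can. A call is refused whole if a number of a shift passes 62.5 or a number of a turn 0.188, either way. A call with a gripper value outside its range is refused whole. "gripper" is the gripper's target within -1 to 1 (fully open at 1, half-way at 0, shut at -1), set as the call begins (left out, the last holds). The fingers move at their own pace and stop on an object; the grip force is fixed at half the most. Time passes only in rows, so rows that do not move let the fingers close. It gives the time, the measured TCP pose, the force, the opening and the grip force at its end, in the units of the state.
- state(): the state, without advancing time (a new reading comes with each control period).
- imaging.get_image(name): name is "side" or "top"; returns a dict with "img" (384x512x3 uint8, red, green, blue), "range_z" (384x512 float32, mm along the optical axis (not along the pixel's ray), 0 where there is no reading), "fx", "fy", "cx", "cy" (pixels), "dist" ([k1, k2, p1, p2, k3] as OpenCV has them; the pictures are not rectified), "rvec" (rotation vector, rad) and "tvec" (3), from world to camera coordinates, as OpenCV has them. Camera axes: x right, y down, z forward; pixel columns grow to the right and rows downward; lengths in mm; the calibration is good to about 2 mm. A picture is of the moment at which its call begins.
- bot.sign_off(): hands the job in; it is judged then, once.
Trained networks look in a picture, given as the dict that the camera call returned (one of the last four; its "shot" number tells which), for a name from the list of things; names that differ only in an ending like _2 or _b are one class to them, and where a whole thing is asked for, a point or a joint stands for the part that bears it (a point fixed in the world has none). Each returns a list of dicts, best first, with "score" (0 to 1); they miss things now and then, are a little off and sometimes report something else, mostly with a low value. They report only what shows in the picture. A call takes as long as a camera call. They do not tell look-alikes from the thing itself.
- imaging.boxes_of(label, picture): "box" ([left, top, right, bottom] in pixels, round what is visible of it).
The state is a dict: "time_s": time; "joint_positions": joint angles; "qvel": joint speeds; "joint_efforts": joint torques, N m; "position": TCP position; "tcp_rot": TCP orientation; "force": force on the tool from outside, world axes, zero at the start; "wrist_torque": the same for the moment, N m; "grip_width": opening from 0.0 (shut) to 1.0 (fully open); "finger_force": force on a finger pad.
Only numpy, scipy, OpenCV 4.12 (cv2) and the standard library are available. Lean on these libraries where they do the work, as an engineer would, in place of code of your own. Each camera call takes 0.05 s, during which the arm holds its last target. There are 200 camera calls.

## Task

Prepare the beam line: stand every lens post that lies on the optical table upright on the breadboard plate, foot fully on the plate and cube on top, and slide the alignment target along its rail fully home under its hood. Only then take the bent rod from its cradle, reach over the shield with it and pull the shutter lever fully over towards the shield, keeping the gripper itself off the lever. Lay the rod back in its cradle as it was, and leave the posts standing and the other things on the table where they are.

Things in the scene. Friction and masses are not known exactly. Their poses are not given: they have to be found in the camera images.
- post1_cube (a point): lens post, may be absent: 140 mm long, 0.36 kg, heavy foot. 48 mm square foot 14 mm thick, 25 mm round steel shaft, black 48 mm cube with glass ports at the other end. Point: centre of the cube, 116 mm from the sole; x axis from foot to cube. Starts lying level on one of four like sides, point 24 mm up. Held by the cube at about 5 N, closing square to the shaft, it swings most of the way upright as the cube rises
- post2_cube (a point): lens post, may be absent: 140 mm long, 0.36 kg, heavy foot. 48 mm square foot 14 mm thick, 25 mm round steel shaft, black 48 mm cube with glass ports at the other end. Point: centre of the cube, 116 mm from the sole; x axis from foot to cube. Starts lying level on one of four like sides, point 24 mm up. Held by the cube at about 5 N, closing square to the shaft, it swings most of the way upright as the cube rises
- post3_cube (a point): lens post, may be absent: 140 mm long, 0.36 kg, heavy foot. 48 mm square foot 14 mm thick, 25 mm round steel shaft, black 48 mm cube with glass ports at the other end. Point: centre of the cube, 116 mm from the sole; x axis from foot to cube. Starts lying level on one of four like sides, point 24 mm up. Held by the cube at about 5 N, closing square to the shaft, it swings most of the way upright as the cube rises
- plate_top (a point): breadboard plate, fixed, bare aluminium with small holes, 120 mm (its x) by 300 mm (its y), 10 mm thick; this point is the centre of its top face, 10 mm above the table, z up
- lever (a joint): shutter lever behind the shield: 0 leans away from the shield, 1.0 (its stop) leans towards it; stays where it is left, about 1.3 N at the bar moves it. Starts between 0 and 0.15. At value q the bar stands 55 sin(0.5 - q) mm along bay_pivot x and 55 cos(0.5 - q) mm above the pivot
- lever_bar (a point): middle of the lever's black cross-bar, 10 mm thick and 60 mm long along the bay's y, 55 mm from the pivot; moves with the lever
- bay_pivot (a point): pivot of the lever, 30 mm above the table, fixed. x points from the robot's side of the shield through the bay to the laser head, y along the shield, z up. In this frame the shield stands at x = -90 mm; the black laser head, 55 mm high, begins at x = 110 mm, its round aperture (44 mm high) reaches to 98 mm
- shield_top (a point): middle of the top edge of the shield: a grey upright sheet, 6 mm thick, 180 mm wide, 130 mm high, with 100 mm high wings along both sides of the bay to 37 mm beyond the pivot; fixed
- rod_grip (a point): bent rod, 0.2 kg: point on the axis of its grey handle, centre of mass 35 mm ahead; x along the handle to the bend, z up as it starts. Handle from 95 mm behind to 35 mm ahead of this point, 22 mm wide, 26 mm tall; then a 10 mm steel rod to the bend 180 mm ahead of this point, where it turns square down (-z), ending 115 mm below the axis
- rod_tip (a point): lower end of the bent rod's leg, 180 mm ahead of and 115 mm below rod_grip
- target (a joint): alignment-target carriage on its fixed rail: slides 0.09 m along target_grip x, away from the robot, from 0 (starts at 0 to 0.025) to 0.09 (fully home, its white plate under the hood); 2 N of friction, stays where it is left
- target_grip (a point): grip block of the carriage, 28 mm (x, along the rail) by 18 mm (y), from 22 to 60 mm above the table; this point is its middle, 45 mm up, moving with it. The white 40 x 42 mm target plate stands 65 mm ahead (x) of it. The fixed grey hood, 70 mm wide, 74 mm high, begins 35 mm ahead of rail_end
- rail_end (a point): where target_grip is when the carriage is fully home; fixed
- cradle_rest (a point): where rod_grip lies when the rod is in its cradle, 150 mm above the table; x along the resting rod to its bend. The cradle, fixed, has two V notches open to above, 80 mm behind (under the handle) and 70 mm ahead (under the round rod) of this point, 8 mm thick, about 50 mm across, rising up to 17 mm above the rod's axis; between them it is free down to 10 mm
- cradle_tip (a point): where rod_tip lies when the rod rests in its cradle
- meter: bystander, to be left alone: blue hand-held meter lying flat, 150 x 85 x 33 mm; origin at its underside centre
- driver: bystander, to be left alone: screwdriver lying flat, about 200 mm long; origin at its underside
- cleaner: bystander, to be left alone: white bottle, 60 mm wide, 150 mm tall; origin at its underside centre
- clamp: bystander, to be left alone: flat steel clamp 75 x 30 mm, 26 mm tall; origin at its underside centre
- lens_ring: bystander, to be left alone: black ring 54 mm across, 12 mm tall; origin at its underside centre
There are look-alikes about, which are no part of the job. What is shaped like the part that bears post3_cube but red is not meant.

How it is judged (in metres and radians):
On the way, in this order (a step that is already met when the one before it is completed fails the run):
1. every lens post present stands upright on the plate and the target is home under its hood (angle between each of post1_cube, post2_cube, post3_cube's own x axis and vertical below 0.1 rad and z of post1_cube in the frame of plate_top between 0.108 and 0.124 m and x of post1_cube in the frame of plate_top between -0.04 and 0.04 m and y of post1_cube in the frame of plate_top between -0.13 and 0.13 m and z of post2_cube in the frame of plate_top between 0.108 and 0.124 m and x of post2_cube in the frame of plate_top between -0.04 and 0.04 m and y of post2_cube in the frame of plate_top between -0.13 and 0.13 m and z of post3_cube in the frame of plate_top between 0.108 and 0.124 m and x of post3_cube in the frame of plate_top between -0.04 and 0.04 m and y of post3_cube in the frame of plate_top between -0.13 and 0.13 m and value of joint target above 0.083 m), for 0.3 s.
2. the lever is pulled fully over by the bent rod (value of joint lever above 0.88 rad and distance between rod_tip and lever_bar below 0.09 m), for 0.1 s.
3. the rod is back in its cradle (distance between rod_grip and cradle_rest below 0.025 m and angle between rod_grip's own z axis and vertical below 0.15 rad and distance between rod_tip and cradle_tip below 0.035 m), for 0.2 s.
At the end, for the whole second after the job is handed in: Each post present stands within 0.1 rad of upright on the plate (within 40 mm of its middle across, 130 mm along); the target is beyond 0.083 m, the lever beyond 0.88 rad; the rod lies in its cradle, leg down (grip point within 25 mm, tip within 35 mm) (all of step 1 and all of step 3 and value of joint lever above 0.88 rad); the robot touches nothing.
It fails at once if the gripper or arm pushes the lever itself (contact force between any of the fingers, the arm and lever above 0.5 N).
It fails at once if another thing on the table is knocked aside (more than 60 mm) (distance of any of meter, driver, cleaner, clamp, lens_ring from where it was at the start of the episode above 0.06 m).
Of post1, post2, post3 only 2 to 3 are there at a start; the rules pass over those that are not, and their reading is None.
At some moment in a run one of post1, post2, post3 may be knocked a few centimetres aside while the robot is not near it.
It also fails if it takes over 210 s, if anything falls off the work surface, if the arm or the gripper's body presses on something with over 40 N, if the wrist force passes 120 N, or if a joint passes its speed limit or range.

## Working session

There is one attempt and no reset: what is moved stays moved. The work goes in short steps, Python scripts to look and compute and a tool call to move; the robot and the scene stay as the last step left them, time stands still between calls to the robot, and variables do not carry over. Pictures are saved under pics/ and viewed, at most 14 in all, crops included, and the job is handed in when it is done.

Besides the shell and the picture viewer there is one more tool, called after "Request:" as name(argument=value, ...), one argument or row to a line, values as JSON. play_rows: Moves the arm, as the interface text tells. Its arguments: {"type":"object","properties":{"targets":{"type":"array","items":{"type":"array","items":{"type":"array","items":{"type":"number"}}}},"gripper":{"type":"number"}},"required":["targets"]}

```bash
ls; mkdir -p pics; cat > h.py <<'E'
import numpy as np, cv2
from plant import state, imaging, bot
from scipy.spatial.transform import Rotation as R
def cam(n):
    p=imaging.get_image(n); return p
def cloud(p):
    K=np.array([[p['fx'],0,p['cx']],[0,p['fy'],p['cy']],[0,0,1]])
    z=p['range_z']; h,w=z.shape
    u,v=np.meshgrid(np.arange(w),np.arange(h))
    n=cv2.undistortPoints(np.stack([u,v],-1).reshape(-1,1,2).astype(np.float64),K,np.array(p['dist'])).reshape(h,w,2)
    c=np.dstack([n[...,0]*z,n[...,1]*z,z])
    Rm=cv2.Rodrigues(np.array(p['rvec'],float))[0]
    W=(c-np.array(p['tvec'],float).reshape(3))@Rm
    W[z==0]=np.nan
    return W
def proj(p,X):
    K=np.array([[p['fx'],0,p['cx']],[0,p['fy'],p['cy']],[0,0,1]])
    return cv2.projectPoints(np.array(X,float).reshape(-1,1,3),np.array(p['rvec'],float),np.array(p['tvec'],float),K,np.array(p['dist']))[0].reshape(-1,2)
def save(p,f,scale=1,crop=None):
    im=p['img'][...,::-1]
    if crop: im=im[crop[1]:crop[3],crop[0]:crop[2]]
    cv2.imwrite(f,cv2.resize(im,None,fx=scale,fy=scale,interpolation=cv2.INTER_CUBIC))
E
python3 - <<'E'
from h import *
s=state(); print({k:np.round(v,3).tolist() for k,v in s.items()})
for n in('top','side'):
    p=cam(n); save(p,f'pics/{n}0.png',1.5)
    Rm=cv2.Rodrigues(np.array(p['rvec'],float))[0]; print(n,(-Rm.T@np.array(p['tvec']).reshape(3)).round(),Rm.round(2).tolist(),p['fx'])
    W=cloud(p); np.save(f'{n}0.npy',W)
    for l in ['post1_cube','plate_top','lever','lever_bar','rod_grip','rod_tip','target','target_grip','shield_top','cradle_rest','meter','driver','cleaner','clamp','lens_ring']:
        try: r=imaging.boxes_of(l,p)
        except Exception as e: print(l,e); continue
        for d in r[:5]:
            b=d['box']; u,v=int((b[0]+b[2])/2),int((b[1]+b[3])/2)
            print(l,round(d['score'],2),np.round(b).tolist(),W[min(v,383),min(u,511)].round().tolist())
E
```

```text
pics
{'time_s': 0.0, 'joint_positions': [-83.32, 12.477, 92.529, -0.002, 75.131, -6.429], 'qvel': [0.064, 0.074, -0.066, -0.034, 0.0, 0.016], 'joint_efforts': [0.0, -39.684, -30.386, -0.0, 0.01, -0.0], 'position': [141.667, -607.894, 229.959], 'tcp_rot': [-179.863, -0.014, 13.109], 'force': [-0.517, 1.76, -0.632], 'wrist_torque': [-0.05, 0.002, -0.043], 'finger_force': 0.0, 'grip_width': 0.995}
top [ 221.  -26. 1369.] [[0.0, -1.0, 0.02], [-0.98, -0.0, -0.2], [0.2, -0.02, -0.98]] 347.3935550897219
post1_cube 0.64 [192.0, 172.0, 208.0, 208.0] [495.0, 175.0, 36.0]
post1_cube 0.51 [313.0, 158.0, 329.0, 181.0] [588.0, -310.0, 20.0]
post1_cube 0.47 [122.0, 158.0, 134.0, 162.0] [631.0, 478.0, -3.0]
post1_cube 0.47 [316.0, 190.0, 373.0, 232.0] [396.0, -355.0, 164.0]
plate_top 0.57 [206.0, 129.0, 278.0, 163.0] [691.0, 14.0, 8.0]
lever_bar 0.37 [122.0, 157.0, 134.0, 163.0] [601.0, 442.0, 84.0]
rod_grip 0.7 [334.0, 181.0, 394.0, 221.0] [nan, nan, nan]
rod_grip 0.4 [317.0, 187.0, 377.0, 232.0] [403.0, -362.0, 167.0]
rod_tip 0.83 [332.0, 179.0, 395.0, 221.0] [440.0, -426.0, 160.0]
rod_tip 0.58 [9
[... 1834 characters left out ...]
2.0]
shield_top 0.98 [54.0, 290.0, 220.0, 384.0] [687.0, 416.0, -1.0]
cradle_rest 0.74 [276.0, 90.0, 307.0, 138.0] [428.0, -398.0, 160.0]
cradle_rest 0.68 [275.0, 104.0, 308.0, 170.0] [425.0, -450.0, 11.0]
meter 0.4 [149.0, 283.0, 176.0, 293.0] [671.0, 265.0, 7.0]
meter 0.16 [150.0, 335.0, 170.0, 361.0] [593.0, 435.0, 65.0]
driver 0.53 [274.0, 239.0, 287.0, 298.0] [353.0, 131.0, 24.0]
driver 0.18 [56.0, 291.0, 221.0, 383.0] [681.0, 415.0, 2.0]
cleaner 0.7 [181.0, 131.0, 198.0, 170.0] [749.0, -201.0, 93.0]
clamp 0.62 [146.0, 282.0, 173.0, 294.0] [679.0, 268.0, 9.0]
lens_ring 0.63 [276.0, 90.0, 305.0, 138.0] [432.0, -400.0, 162.0]
lens_ring 0.58 [273.0, 213.0, 290.0, 227.0] [385.0, -51.0, 2.0]
```

View pics/top0.png

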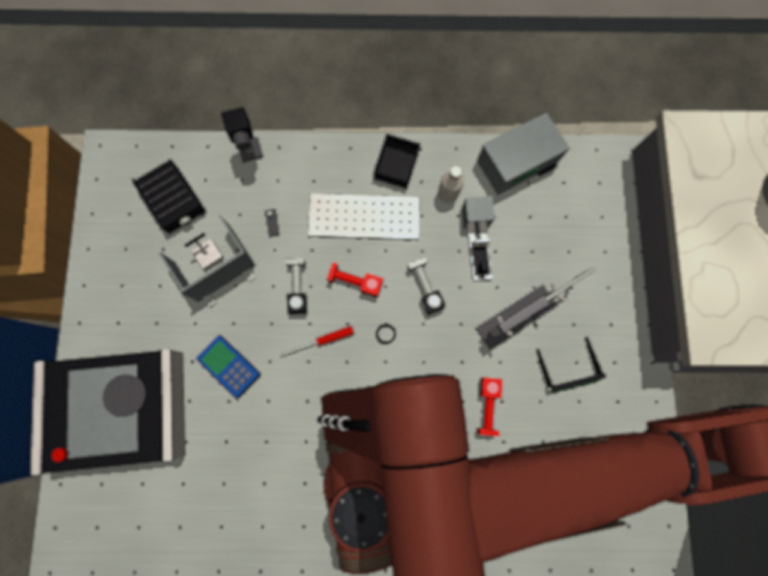

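View pics/side0.png

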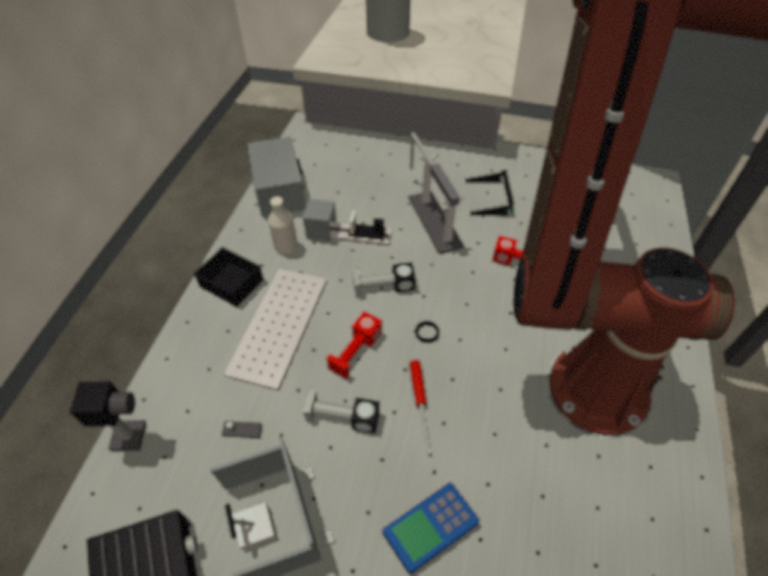

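Top: posts with cubes at (297,302) and (433,302) in the 1.5x picture, red look-alikes at (358,282) and (490,405). The plate is at (364,217), the target at (481,255) with its hood above, the rod from (485,335) to (592,268), and the shield bay at (205,250). No third post is visible so far.

```bash
cat >> h.py <<'E'
def both():
    P=[];C=[];
    for n in('top','side'):
        p=cam(n); W=cloud(p); P.append(W.reshape(-1,3)); C.append(p['img'].reshape(-1,3).astype(int))
    P=np.vstack(P);C=np.vstack(C); k=np.isfinite(P[:,0]); return P[k],C[k]
def sel(P,x0,x1,y0,y1,z0,z1):
    return (P[:,0]>x0)&(P[:,0]<x1)&(P[:,1]>y0)&(P[:,1]<y1)&(P[:,2]>z0)&(P[:,2]<z1)
def rect(q):
    r=cv2.minAreaRect(q[:,:2].astype(np.float32)); return np.round(r[0],1),np.round(r[1],1),round(r[2],1)
E
python3 - <<'E'
from h import *
for n in('top','side'):
    W=np.load(n+'0.npy').reshape(-1,3); p=cam(n); C=p['img'].reshape(-1,3).astype(int)
    k=np.isfinite(W[:,0]);W=W[k];C=C[k]
    print(n,'table z',np.median(W[sel(W,400,600,-100,0,-20,5)][:,2]))
    for nm,(cx,cy) in dict(A=(500,175),B=(500,-130)).items():
        q=W[sel(W,cx-110,cx+110,cy-60,cy+60,12,80)]; c=C[sel(W,cx-110,cx+110,cy-60,cy+60,12,80)]
        red=(c[:,0]>c[:,1]*1.6)&(c[:,0]>80); q=q[~red]
        hi=q[q[:,2]>38]
        m=q.mean(0); u=np.linalg.svd((q-m)[:,:2],full_matrices=False)[2][0]
        t=(q-m)[:,:2]@u
        print(nm,len(q),'mean',m.round(),'axis',np.degrees(np.arctan2(u[1],u[0])).round(1),'ends',(m[:2]+u*t.min()).round(),(m[:2]+u*t.max()).round(), 'hi',len(hi),hi.mean(0).round() if len(hi) else 0, rect(hi) if len(hi)>3 else 0, rect(q))
    m=sel(W,580,800,-150,170,4,20)&(C.min(1)>170); print('plate',rect(W[m]),W[m][:,2].mean())
    m=sel(W,500,760,-340,-230,15,120); q=W[m]; print('target',len(q))
    for z0,z1 in((15,30),(30,50),(50,66),(66,90)):
        for lo in range(500,760,20):
            k=q[(q[:,2]>z0)&(q[:,2]<z1)&(q[:,0]>=lo)&(q[:,0]<lo+20)]
            if len(k)>3: print(z0,lo,len(k),k.mean(0).round(),k[:,1].min().round(),k[:,1].max().round())
    m=sel(W,380,640,-560,-260,120,260); q=W[m]; mm=q.mean(0);u=np.linalg.svd(q-mm,full_matrices=False)[2][0]; t=(q-mm)@u
    print('rod',len(q),mm.round(),u.round(3),(mm+u*t.min()).round(),(mm+u*t.max()).round())
    m=sel(W,480,740,330,600,110,145); q=W[m]; print('shield top',len(q),rect(q),q.mean(0).round())
    m=sel(W,550,680,380,500,40,108)&(C.max(1)<90); q=W[m]; print('bar',len(q),q.mean(0).round(),rect(q) if len(q)>3 else 0)
E
```

```text
top table z -0.04276360652002213
A 370 mean [488. 181.  41.] axis -176.0 ends [564. 186.] [425. 176.] hi 230 [478. 181.  48.] (array([494.7, 183.1]), array([139.6,  47.7]), 3.4) (array([494.6, 182.3]), array([139.7,  48.3]), 3.8)
B 331 mean [ 492. -154.   41.] axis -160.4 ends [ 561. -130.] [ 428. -177.] hi 197 [ 484. -158.   48.] (array([ 496., -156.]), array([139. ,  47.2]), 22.3) (array([ 495.8, -155.9]), array([139.3,  47.5]), 22.3)
plate (array([698.1,   7.7]), array([303.5, 124.4]), 87.8) 10.269344622557188
target 683
15 520 26 [ 531. -306.   19.] -332.0 -283.0
15 540 22 [ 549. -295.   22.] -328.0 -285.0
15 560 37 [ 573. -302.   22.] -325.0 -281.0
15 580 49 [ 591. -304.   22.] -327.0 -278.0
15 600 30 [ 606. -302.   23.] -323.0 -281.0
15 620 8 [ 632. -296.   17.] -320.0 -279.0
15 640 13 [ 650. -308.   16.] -321.0 -292.0
15 660 20 [ 670. -296.   20.] -331.0 -262.0
15 700 4 [ 708. -260.   21.] -261.0 -260.0
30 520 6 [ 534. -307.   39.] -316.0 -300.0
30 540 8 [ 550. -299.   41.] -300.0 -298.0
30 600 13 [ 610. -300.   39.] -323.0 -282.0
30 660 9 [ 668. -308.   41.] -333.0 -263.0
30 
[... 2294 characters left out ...]
0 -293.0
50 560 6 [ 561. -302.   57.] -310.0 -297.0
50 600 24 [ 610. -300.   59.] -323.0 -282.0
50 660 20 [ 669. -272.   58.] -330.0 -258.0
50 680 19 [ 690. -261.   58.] -265.0 -258.0
50 700 14 [ 710. -260.   58.] -264.0 -257.0
50 720 5 [ 724. -259.   59.] -262.0 -255.0
66 660 75 [ 671. -291.   72.] -333.0 -259.0
66 680 78 [ 690. -294.   73.] -332.0 -258.0
66 700 79 [ 710. -289.   73.] -328.0 -255.0
66 720 33 [ 725. -291.   73.] -326.0 -230.0
rod 354 [ 434. -407.  152.] [-0.508  0.861  0.036] [ 519. -551.  146.] [ 378. -313.  156.]
shield top 121 (array([511.9, 374. ]), array([  6.5, 107.3]), 34.4) [512. 374. 129.]
bar 103 [624. 456.  73.] (array([638.2, 456.8]), array([106.8,  53.6]), 23.5)
```

```bash
cat >> h.py <<'E'
def rows(*way, step=58, ang=0.17):
    """way: (xyz, rpy) via poses; prints tool-frame rows from the measured pose"""
    s=state(); p=np.array(s['position']); r=R.from_euler('xyz',s['tcp_rot'],degrees=True); out=[]
    for x,e in way:
        x=np.array(x,float); rt=R.from_euler('xyz',e,degrees=True) if e is not None else r
        rv=(r.inv()*rt).as_rotvec()
        n=max(1,int(np.ceil(np.linalg.norm(x-p)/step)),int(np.ceil(np.linalg.norm(rv)/ang)))
        pc,rc=p,r
        for k in range(1,n+1):
            pn=p+(x-p)*k/n; rn=r*R.from_rotvec(rv*k/n)
            out.append(np.r_[rc.inv().apply(pn-pc).round(1),rn.as_matrix()[0]*0+(rv/n).round(3)].tolist()); pc,rc=pn,rn
        p,r=x,rt
    for i in range(0,len(out),12): print('[['+','.join('['+','.join('%g'%v for v in o)+']' for o in out[i:i+12])+']]')
def st():
    s=state(); print(round(s['time_s'],2),np.round(s['position'],1),np.round(s['tcp_rot'],1),'F',np.round(s['force'],1),'g',round(s['grip_width'],3),round(s['finger_force'],1),'j',np.round(s['joint_positions'],0))
E
python3 -c "
from h import *
rows(([449,181,200],[180,0,3.7]),([449,181,120],None))"
```

```text
[[[31.9,-46.6,2.1,0,0,0.011],[31.4,-47,2.1,0,0,0.011],[30.9,-47.3,2.1,0,0,0.011],[30.3,-47.7,2.1,0,0,0.011],[29.8,-48,2.1,0,0,0.011],[29.3,-48.3,2.1,0,0,0.011],[28.8,-48.6,2.1,0,0,0.011],[28.2,-48.9,2.1,0,0,0.011],[27.7,-49.2,2.1,0,0,0.011],[27.1,-49.5,2.1,0,0,0.011],[26.6,-49.8,2.1,0,0,0.011],[26.1,-50.1,2.1,0,0,0.011]]]
[[[25.5,-50.4,2.1,0,0,0.011],[25,-50.7,2.1,0,0,0.011],[24.4,-51,2.1,0,0,0.011],[0,-0,40,0,0,0],[0,-0,40,0,0,0]]]
```

Request:
play_rows(
  targets=[
    [[32, -47, 2, 0, 0, 0.011], [31, -47, 2, 0, 0, 0.011], [31, -47, 2, 0, 0, 0.011], [30, -48, 2, 0, 0, 0.011], [30, -48, 2, 0, 0, 0.011], [29, -48, 2, 0, 0, 0.011], [29, -49, 2, 0, 0, 0.011], [28, -49, 2, 0, 0, 0.011], [28, -49, 2, 0, 0, 0.011], [27, -49, 2, 0, 0, 0.011], [27, -50, 2, 0, 0, 0.011], [26, -50, 2, 0, 0, 0.011]],
  ],
  gripper=1,
)

```text
time_s: 3.2
position: [388.4, 24.6, 207.9]
tcp_rot: [180.0, -0.1, 5.5]
force: [1.2, -1.1, 0.1]
grip_width: 0.999
finger_force: 0.0
```

Request:
play_rows(
  targets=[
    [[25, -50, 2, 0, 0, 0.011], [25, -51, 2, 0, 0, 0.011], [24, -51, 2, 0, 0, 0.011], [0, 0, 30, 0, 0, 0], [0, 0, 30, 0, 0, 0], [0, 0, 0, 0, 0, 0]],
  ],
)

```text
time_s: 3.95
position: [445.9, 180.2, 138.8]
tcp_rot: [179.9, 0.4, 3.7]
force: [0.3, -0.0, -0.0]
grip_width: 1.003
finger_force: 0.0
```

```bash
python3 - <<'E'
from h import *
st()
p=cam('top'); save(p,'pics/top1.png',1.5); W=cloud(p)
for l in ['post1_cube']:
    for d in imaging.boxes_of(l,p):
        b=d['box']; u,v=int((b[0]+b[2])/2),int((b[1]+b[3])/2); print(l,round(d['score'],2),np.round(b).tolist(),W[v,u].round().tolist())
E
```

```text
3.95 [445.9 180.2 138.8] [179.9   0.4   3.7] F [ 0.3 -0.  -0. ] g 1.003 0.0 j [ 14.   1. 116.   0.  64. 100.]
post1_cube 0.53 [121.0, 156.0, 136.0, 169.0] [596.0, 445.0, 75.0]
post1_cube 0.4 [199.0, 171.0, 207.0, 208.0] [454.0, 129.0, 254.0]
```

View pics/top1.png

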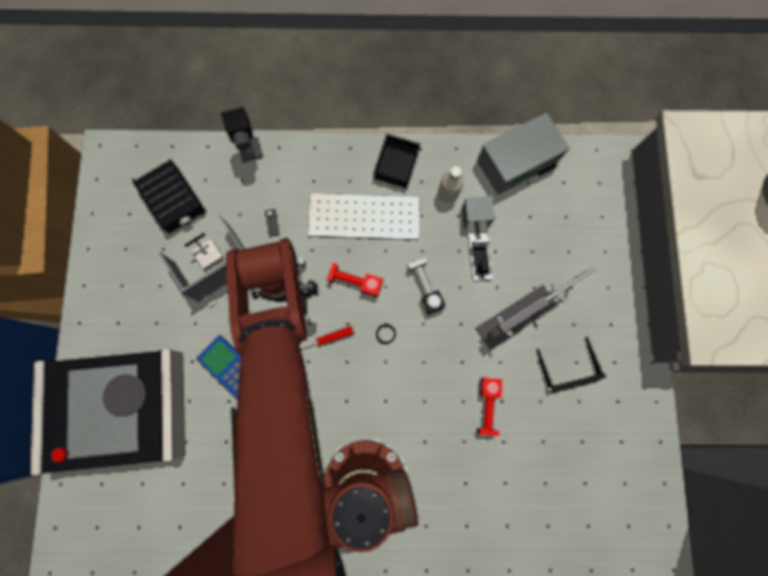

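Only two posts are present. This picture shows the area that the arm hid before: there is a red look-alike at (490,405) and no third silver post. I go down on post A.

Request:
play_rows(
  targets=[
    [[3, -1, 45, 0, 0, 0], [0, 0, 45, 0, 0, 0], [0, 0, 30, 0, 0, 0], [0, 0, 14, 0, 0, 0], [0, 0, 0, 0, 0, 0], [0, 0, 0, 0, 0, 0]],
  ],
)

```text
time_s: 4.8
position: [453.2, 182.1, 9.1]
tcp_rot: [-180.0, -0.2, 3.6]
force: [0.2, -0.1, -0.2]
grip_width: 0.997
finger_force: 0.0
```

Request:
play_rows(
  targets=[
    [[0, 0, 0, 0, 0, 0], [0, 0, 0, 0, 0, 0], [0, 0, 0, 0, 0, 0], [0, 0, 0, 0, 0, 0], [0, 0, 0, 0, 0, 0], [0, 0, 0, 0, 0, 0]],
  ],
  gripper=0.1,
)

```text
time_s: 5.55
position: [452.1, 181.9, 8.2]
tcp_rot: [-180.0, -0.1, 3.7]
force: [-1.4, -0.7, 6.1]
grip_width: 0.562
finger_force: 36.1
```

Request:
play_rows(
  targets=[
    [[0, 0, 0, 0, 0, 0], [0, 0, 0, 0, 0, 0], [0, 0, 0, 0, 0, 0]],
  ],
  gripper=0.13,
)

```text
time_s: 5.92
position: [451.0, 181.8, 7.0]
tcp_rot: [-180.0, 0.0, 3.7]
force: [-1.2, 0.1, -0.0]
grip_width: 0.562
finger_force: 0.2
```

Request:
play_rows(
  targets=[
    [[0, 0, 0, 0, 0, 0], [0, 0, 0, 0, 0, 0], [0, 0, 0, 0, 0, 0]],
  ],
  gripper=0.122,
)

```text
time_s: 6.3
position: [451.1, 181.7, 7.1]
tcp_rot: [180.0, 0.0, 3.7]
force: [0.4, 1.4, -1.3]
grip_width: 0.563
finger_force: 5.9
```

Request:
play_rows(
  targets=[
    [[0, 0, -8, 0, 0, 0], [0, 0, -12, 0, 0, 0], [0, 0, -12, 0, 0, 0], [0, 0, -12, 0, 0, 0], [0, 0, -12, 0, 0, 0], [0, 0, -12, 0, 0, 0], [0, 0, -12, 0, 0, 0], [0, 0, -12, 0, 0, 0], [0, 0, -12, 0, 0, 0], [0, 0, -12, 0, 0, 0], [0, 0, -12, 0, 0, 0], [0, 0, -12, 0, 0, 0]],
  ],
)

```text
time_s: 7.8
position: [451.9, 181.9, 148.8]
tcp_rot: [-180.0, -0.1, 3.7]
force: [-0.8, -0.5, 0.6]
grip_width: 0.562
finger_force: 0.0
```

Request:
play_rows(
  targets=[
    [[0, 0, -12, 0, 0, 0], [0, 0, -12, 0, 0, 0], [0, 0, -12, 0, 0, 0], [0, 0, 0, 0, 0, 0], [0, 0, 0, 0, 0, 0]],
  ],
)

```text
time_s: 8.43
position: [451.1, 181.7, 183.0]
tcp_rot: [180.0, 0.0, 3.7]
force: [-0.7, 0.3, 0.2]
grip_width: 0.562
finger_force: 0.0
```

```bash
python3 - <<'E'
from h import *
st(); p=cam('side'); save(p,'pics/side1.png',4,(180,180,320,300))
E
```

```text
8.43 [451.1 181.7 183. ] [180.    0.    3.7] F [-0.7  0.3  0.2] g 0.562 0.0 j [ 14.  -2. 113.   0.  69. 100.]
```

View pics/side1.png

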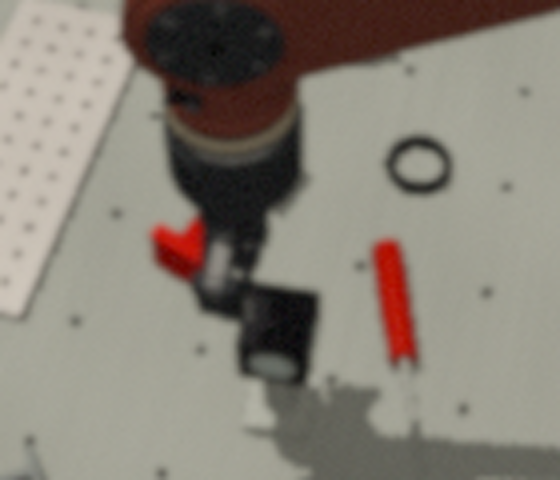

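The post slipped out: its cube is at side pixel (249,264). I move aside and measure again.

Request:
play_rows(
  targets=[
    [[55, 20, -30, 0, 0, 0], [55, 20, -30, 0, 0, 0], [50, 20, -10, 0, 0, 0]],
  ],
  gripper=1,
)

```text
time_s: 8.85
position: [611.6, 133.4, 252.1]
tcp_rot: [-180.0, -0.2, 3.7]
force: [-0.0, 0.3, 0.7]
grip_width: 1.004
finger_force: 0.0
```

```bash
cat >> h.py <<'E'
def post(cx,cy,r=100,zmin=12,zmax=160):
    for n in('top','side'):
        p=cam(n); W=cloud(p).reshape(-1,3); C=p['img'].reshape(-1,3).astype(int)
        k=(np.hypot(W[:,0]-cx,W[:,1]-cy)<r)&(W[:,2]>zmin)&(W[:,2]<zmax)&~((C[:,0]>C[:,1]*1.6)&(C[:,0]>60))
        q=W[k]; c=C[k]; dk=q[c.max(1)<90]
        print(n,len(q),'rect',rect(q),'zmax',q[:,2].max().round(),'dark',len(dk),dk.mean(0).round() if len(dk) else '', rect(dk) if len(dk)>3 else '')
E
python3 - <<'E'
from h import *
st(); post(480,184,110)
E
```

```text
8.85 [611.6 133.4 252.1] [-180.    -0.2    3.7] F [-0.   0.3  0.7] g 1.004 0.0 j [ 6. 12. 91.  0. 77. 92.]
top 8 rect (array([523.6,  97.6]), array([32.4, 11.6]), 3.0) zmax 53.0 dark 0  
side 596 rect (array([449.9, 147. ]), array([ 59.8, 147.6]), 27.8) zmax 143.0 dark 430 [429. 190. 125.] (array([429.8, 184.7]), array([45.7, 49. ]), 2.5)
```

```bash
python3 - <<'E'
from h import *
p=cam('side'); W=cloud(p).reshape(-1,3)
for z0,z1 in((20,90),(95,110),(110,130),(132,150)):
    q=W[sel(W,380,490,110,260,z0,z1)]; print(z0,len(q),q.mean(0).round() if len(q) else '',rect(q) if len(q)>3 else '')
rows(([430,184,225],None),)
E
```

```text
20 47 [428. 193.  42.] (array([429.3, 191.9]), array([20.4,  9.5]), 7.6)
95 49 [425. 203. 102.] (array([417.8, 194.2]), array([62.3, 31.7]), 49.1)
110 71 [425. 203. 120.] (array([418.7, 194.5]), array([64. , 32.7]), 48.1)
132 316 [430. 184. 139.] (array([431.6, 183.3]), array([47.6, 49.6]), 3.6)
[[[-44.4,-15.6,6.2,0,0,0],[-44.4,-15.6,6.2,0,0,0],[-44.4,-15.6,6.2,0,0,0],[-44.4,-15.6,6.2,0,0,0]]]
```

The post ended up standing upright on the table at (431,184.5). I grip it firmly and carry it.

Request:
play_rows(
  targets=[
    [[-44, -16, 3, 0, 0, 0], [-44, -16, 3, 0, 0, 0], [-44, -16, 3, 0, 0, 0], [-44, -16, 3, 0, 0, 0], [0, 0, 0, 0, 0, 0], [0, 0, 0, 0, 0, 0]],
  ],
)

```text
time_s: 9.75
position: [428.9, 186.5, 238.0]
tcp_rot: [180.0, -0.0, 3.7]
force: [1.3, 1.0, 0.2]
grip_width: 0.999
finger_force: 0.0
```

```bash
python3 - <<'E'
from h import *
st(); rows(([431,184.5,95],[180,0,3.7]),)
E
```

```text
9.75 [428.9 186.5 238. ] [180.   -0.    3.7] F [1.3 1.  0.2] g 0.999 0.0 j [ 15.  -8. 113.  -0.  75. 101.]
[[[0.6,0.7,47.7,0,0,0],[0.6,0.7,47.7,0,0,0],[0.6,0.7,47.7,0,0,0]]]
```

Request:
play_rows(
  targets=[
    [[2, 2, 36, 0, 0, 0], [0, 0, 36, 0, 0, 0], [0, 0, 36, 0, 0, 0], [0, 0, 34, 0, 0, 0], [0, 0, 0, 0, 0, 0]],
  ],
)

```text
time_s: 10.38
position: [429.6, 183.4, 93.4]
tcp_rot: [179.9, 0.4, 3.6]
force: [0.2, -0.2, 0.8]
grip_width: 1.002
finger_force: 0.0
```

Request:
play_rows(
  targets=[
    [[0, 0, 0, 0, 0, 0], [0, 0, 0, 0, 0, 0], [0, 0, 0, 0, 0, 0], [0, 0, 0, 0, 0, 0], [0, 0, 0, 0, 0, 0], [0, 0, 0, 0, 0, 0]],
  ],
  gripper=0.05,
)

```text
time_s: 11.12
position: [433.8, 184.4, 98.5]
tcp_rot: [180.0, -0.3, 3.7]
force: [-0.2, -3.0, 6.1]
grip_width: 0.557
finger_force: 63.3
```

Request:
play_rows(
  targets=[
    [[0, 0, -20, 0, 0, 0], [0, 0, -20, 0, 0, 0], [0, 0, 0, 0, 0, 0]],
  ],
)

```text
time_s: 11.5
position: [432.4, 185.0, 137.3]
tcp_rot: [-179.9, -0.2, 3.6]
force: [1.2, -0.9, -3.5]
grip_width: 0.556
finger_force: 62.4
```

```bash
python3 - <<'E'
from h import *
st(); p=state()['position']; rows(([702,108,p[2]],[180,0,-2.2]),)
E
```

```text
11.5 [432.4 185.  137.3] [-179.9   -0.2    3.6] F [ 1.2 -0.9 -3.5] g 0.556 62.4 j [ 15.  -1. 118.   0.  63. 101.]
[[[52.8,18.8,0.1,0,-0.001,0.02],[53.2,17.7,0.1,0,-0.001,0.02],[53.5,16.6,0.1,0,-0.001,0.02],[53.9,15.5,0.1,0,-0.001,0.02],[54.2,14.4,0,0,-0.001,0.02]]]
```

Request:
play_rows(
  targets=[
    [[45, 16, -2, 0, 0, 0.017], [45, 15, -1, 0, 0, 0.017], [45, 14, 0, 0, 0, 0.017], [45, 13, 0, 0, 0, 0.017], [45, 13, 0, 0, 0, 0.017], [44, 13, 0, 0, 0, 0.017], [0, 0, 0, 0, 0, 0], [0, 0, 0, 0, 0, 0], [0, 0, 0, 0, 0, 0], [0, 0, 0, 0, 0, 0]],
  ],
)

```text
time_s: 12.75
position: [701.5, 106.9, 139.2]
tcp_rot: [-180.0, 0.0, -2.1]
force: [-0.4, 0.1, -3.8]
grip_width: 0.556
finger_force: 63.7
```

```bash
python3 - <<'E'
from h import *
st(); rows(([702,108,111],[180,0,-2.2]),)
E
```

```text
12.75 [701.5 106.9 139.2] [-180.     0.    -2.1] F [-0.4  0.1 -3.8] g 0.556 63.7 j [ 3. 27. 84.  0. 69. 95.]
[[[0.5,-1.1,28.2,0,0.001,0.001]]]
```

Request:
play_rows(
  targets=[
    [[0, 0, 14, 0, 0, 0], [0, 0, 10, 0, 0, 0], [0, 0, 3, 0, 0, 0], [0, 0, 2, 0, 0, 0], [0, 0, 1, 0, 0, 0], [0, 0, 0, 0, 0, 0], [0, 0, 0, 0, 0, 0]],
  ],
)

```text
time_s: 13.62
position: [702.7, 106.3, 109.7]
tcp_rot: [-180.0, -0.0, -2.2]
force: [0.2, 0.2, -4.2]
grip_width: 0.556
finger_force: 63.6
```

Request:
play_rows(
  targets=[
    [[0, 0, 1, 0, 0, 0], [0, 0, 1, 0, 0, 0], [0, 0, 0, 0, 0, 0], [0, 0, 0, 0, 0, 0]],
  ],
)

```text
time_s: 14.12
position: [703.0, 106.3, 108.6]
tcp_rot: [-180.0, -0.1, -2.2]
force: [-1.3, -0.8, 2.5]
grip_width: 0.561
finger_force: 64.3
```

Request:
play_rows(
  targets=[
    [[0, 0, 0.5, 0, 0, 0], [0, 0, 0.5, 0, 0, 0], [0, 0, 0, 0, 0, 0], [0, 0, 0, 0, 0, 0]],
  ],
)

```text
time_s: 14.62
position: [703.2, 106.3, 108.6]
tcp_rot: [-180.0, -0.1, -2.2]
force: [-3.1, -1.4, 6.7]
grip_width: 0.555
finger_force: 64.9
```

Request:
play_rows(
  targets=[
    [[0, 0, 0, 0, 0, 0], [0, 0, 0, 0, 0, 0], [0, 0, 0, 0, 0, 0], [0, 0, -10, 0, 0, 0], [0, 0, -35, 0, 0, 0], [0, 0, -50, 0, 0, 0], [0, 0, -50, 0, 0, 0]],
  ],
  gripper=1,
)

```text
time_s: 15.5
position: [702.4, 106.3, 253.2]
tcp_rot: [-180.0, -0.0, -2.2]
force: [0.3, 0.4, -0.2]
grip_width: 1.004
finger_force: 0.0
```

```bash
python3 - <<'E'
from h import *
st(); post(497,-154,100); rows(([454.3,-171.5,250],[180,0,22]),)
E
```

```text
15.5 [702.4 106.3 253.2] [-180.    -0.    -2.2] F [ 0.3  0.4 -0.2] g 1.004 0.0 j [ 3. 22. 78.  0. 80. 95.]
top 359 rect (array([ 496.3, -156.3]), array([140.7,  48.1]), 21.9) zmax 58.0 dark 81 [ 448. -166.   41.] (array([ 488.9, -156.3]), array([127.5,  46.1]), 24.6)
side 483 rect (array([ 498.1, -152.1]), array([140. ,  50.3]), 21.7) zmax 52.0 dark 120 [ 452. -155.   38.] (array([ 454.2, -167.2]), array([47.8, 45.2]), 20.8)
[[[-34.6,41.1,1.1,0,-0.002,-0.06],[-37,38.9,1.2,0,-0.002,-0.06],[-39.3,36.6,1.2,0,-0.002,-0.06],[-41.4,34.2,1.3,0,-0.002,-0.06],[-43.4,31.6,1.4,0,-0.002,-0.06],[-45.2,29,1.5,0,-0.002,-0.06],[-46.9,26.2,1.6,0,-0.002,-0.06]]]
```

Request:
play_rows(
  targets=[
    [[-35, 41, 1, 0, 0, -0.06], [-37, 39, 1, 0, 0, -0.06], [-39, 37, 1, 0, 0, -0.06], [-41, 34, 1, 0, 0, -0.06], [-43, 32, 1, 0, 0, -0.06], [-45, 29, 1, 0, 0, -0.06], [-47, 26, 1, 0, 0, -0.06], [0, 0, 40, 0, 0, 0], [0, 0, 40, 0, 0, 0], [0, 0, 0, 0, 0, 0], [0, 0, 0, 0, 0, 0]],
  ],
)

```text
time_s: 16.98
position: [451.0, -172.1, 165.7]
tcp_rot: [179.9, -0.1, 21.9]
force: [0.4, 0.2, 0.0]
grip_width: 1.004
finger_force: 0.0
```

```bash
python3 - <<'E'
from h import *
st(); rows(([454.3,-171.5,7],[180,0,22]),)
p=cam('side'); W=cloud(p).reshape(-1,3); q=W[sel(W,660,760,60,160,132,170)]; print('A top',len(q),q.mean(0).round(),rect(q))
E
```

```text
16.98 [ 451.  -172.1  165.7] [ 1.799e+02 -1.000e-01  2.190e+01] F [0.4 0.2 0. ] g 1.004 0.0 j [-29.  -1. 115.   0.  66.  39.]
[[[1,0.1,52.9,0,0,-0.001],[1.1,0.2,52.9,0,0,-0.001],[1.1,0.2,52.9,0,0,-0.001]]]
A top 328 [697. 112. 146.] (array([700. , 109.1]), array([51.1, 51.5]), 88.7)
```

Request:
play_rows(
  targets=[
    [[2, 0, 45, 0, 0, 0], [0, 0, 45, 0, 0, 0], [0, 0, 40, 0, 0, 0], [0, 0, 25, 0, 0, 0], [0, 0, 3, 0, 0, 0], [0, 0, 0, 0, 0, 0], [0, 0, 0, 0, 0, 0]],
  ],
)

```text
time_s: 17.9
position: [453.8, -172.0, 8.3]
tcp_rot: [179.8, -0.1, 21.9]
force: [-0.3, -0.2, -0.6]
grip_width: 0.999
finger_force: 0.0
```

Request:
play_rows(
  targets=[
    [[0, 0, 0, 0, 0, 0], [0, 0, 0, 0, 0, 0], [0, 0, 0, 0, 0, 0], [0, 0, 0, 0, 0, 0], [0, 0, 0, 0, 0, 0], [0, 0, 0, 0, 0, 0]],
  ],
  gripper=0.115,
)

```text
time_s: 18.65
position: [452.6, -171.6, 7.1]
tcp_rot: [179.9, -0.0, 21.9]
force: [-0.7, -1.2, 7.0]
grip_width: 0.558
finger_force: 17.9
```

Request:
play_rows(
  targets=[
    [[0, 0, 0, 0, 0, 0], [0, 0, 0, 0, 0, 0], [0, 0, 0, 0, 0, 0]],
  ],
  gripper=0.119,
)

```text
time_s: 19.02
position: [452.6, -171.6, 7.1]
tcp_rot: [179.9, -0.0, 21.9]
force: [-1.1, -0.6, 6.1]
grip_width: 0.561
finger_force: 17.9
```

Request:
play_rows(
  targets=[
    [[0, 0, -6, 0, 0, 0], [0, 0, -8, 0, 0, 0], [0, 0, -8, 0, 0, 0], [0, 0, -8, 0, 0, 0], [0, 0, -8, 0, 0, 0], [0, 0, -8, 0, 0, 0], [0, 0, -8, 0, 0, 0], [0, 0, 0, 0, 0, 0]],
  ],
)

```text
time_s: 20.02
position: [452.1, -171.4, 61.4]
tcp_rot: [180.0, 0.0, 21.9]
force: [-2.3, -0.2, 3.0]
grip_width: 0.558
finger_force: 8.4
```

Request:
play_rows(
  targets=[
    [[0, 0, -8, 0, 0, 0], [0, 0, -8, 0, 0, 0], [0, 0, -8, 0, 0, 0], [0, 0, -8, 0, 0, 0], [0, 0, -8, 0, 0, 0], [0, 0, -8, 0, 0, 0], [0, 0, -8, 0, 0, 0], [0, 0, 0, 0, 0, 0]],
  ],
)

```text
time_s: 21.02
position: [452.7, -171.4, 117.3]
tcp_rot: [179.9, -0.1, 21.9]
force: [0.7, 0.4, -3.7]
grip_width: 0.561
finger_force: 8.0
```

```bash
python3 - <<'E'
from h import *
st(); p=cam('side'); c=proj(p,[452,-171,80])[0]; print(c); x,y=int(c[0]),int(c[1]); save(p,'pics/side2.png',5,(x-55,y-45,x+55,y+55))
W=cloud(p).reshape(-1,3)
for z in range(0,160,20):
    q=W[sel(W,400,580,-230,-100,z+6,z+26)]; print(z+6,len(q),q.mean(0).round() if len(q) else '')
E
```

```text
21.02 [ 452.7 -171.4  117.3] [ 1.799e+02 -1.000e-01  2.190e+01] F [ 0.7  0.4 -3.7] g 0.561 8.0 j [-29.   3. 117.   0.  61.  39.]
[269.87447209 173.9228754 ]
6 27 [ 454. -150.   22.]
26 124 [ 461. -159.   33.]
46 30 [ 456. -159.   56.]
66 31 [ 453. -160.   76.]
86 13 [ 450. -159.   91.]
106 50 [ 442. -154.  118.]
126 79 [ 443. -152.  136.]
146 65 [ 434. -173.  154.]
```

View pics/side2.png

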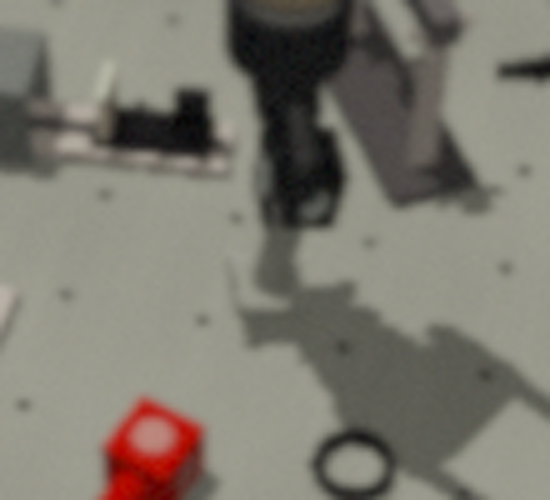

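Request:
play_rows(
  targets=[
    [[0, 0, 0, 0, 0, 0], [0, 0, 0, 0, 0, 0], [0, 0, 0, 0, 0, 0], [0, 0, -10, 0, 0, 0], [0, 0, -20, 0, 0, 0], [0, 0, 0, 0, 0, 0]],
  ],
  gripper=0.05,
)

```text
time_s: 21.82
position: [453.9, -172.1, 148.8]
tcp_rot: [179.7, -0.2, 21.9]
force: [-0.2, -0.7, -3.4]
grip_width: 0.555
finger_force: 64.5
```

```bash
python3 - <<'E'
from h import *
st(); p=state()['position']; rows(([694,-92,p[2]],[180,0,-2.2]),step=48)
E
```

```text
21.82 [ 453.9 -172.1  148.8] [179.7  -0.2  21.9] F [-0.2 -0.7 -3.4] g 0.555 64.5 j [-29.   0. 115.   0.  64.  39.]
[[[42.1,2.5,0.2,0.001,-0.001,0.07],[42.2,-0.4,0.1,0.001,-0.001,0.07],[42,-3.4,0.1,0.001,-0.001,0.07],[41.7,-6.3,0.1,0.001,-0.001,0.07],[41.2,-9.2,0,0.001,-0.001,0.07],[40.4,-12.1,0,0.001,-0.001,0.07]]]
```

Request:
play_rows(
  targets=[
    [[42, 2, 0, 0, 0, 0.07], [42, 0, 0, 0, 0, 0.07], [42, -3, 0, 0, 0, 0.07], [42, -6, 0, 0, 0, 0.07], [41, -9, 0, 0, 0, 0.07], [40, -12, 0, 0, 0, 0.07], [0, 0, 0, 0, 0, 0], [0, 0, 0, 0, 0, 0], [0, 0, 0, 0, 0, 0]],
  ],
)

```text
time_s: 22.95
position: [690.2, -92.3, 145.7]
tcp_rot: [-180.0, 0.1, -2.2]
force: [-0.7, 0.5, -4.3]
grip_width: 0.558
finger_force: 64.4
```

```bash
python3 - <<'E'
from h import *
st(); 
for n in('side','top'):
  p=cam(n); W=cloud(p).reshape(-1,3)
  for z in range(10,140,20):
    q=W[sel(W,630,760,-160,-50,z+6,z+26)]; print(z+6,len(q),q.mean(0).round() if len(q) else '')
E
```

```text
22.95 [690.2 -92.3 145.7] [-1.8e+02  1.0e-01 -2.2e+00] F [-0.7  0.5 -4.3] g 0.558 64.4 j [-13.  25.  86.  -0.  69.  79.]
16 0 
36 55 [683. -79.  52.]
56 113 [697. -83.  61.]
76 31 [686. -80.  87.]
96 21 [684. -80. 106.]
116 10 [678. -85. 122.]
136 59 [667. -73. 147.]
16 1 [ 650. -137.   17.]
36 0 
56 0 
76 0 
96 0 
116 0 
136 0
```

Request:
play_rows(
  targets=[
    [[4, 0, 12, 0, 0, 0], [0, 0, 10, 0, 0, 0], [0, 0, 6, 0, 0, 0], [0, 0, 3, 0, 0, 0], [0, 0, 1, 0, 0, 0], [0, 0, 0, 0, 0, 0], [0, 0, 0, 0, 0, 0]],
  ],
)

```text
time_s: 23.92
position: [695.9, -92.1, 114.8]
tcp_rot: [180.0, -0.0, -2.2]
force: [0.1, -0.0, -3.2]
grip_width: 0.557
finger_force: 64.4
```

Request:
play_rows(
  targets=[
    [[0, 0, 1, 0, 0, 0], [0, 0, 1, 0, 0, 0], [0, 0, 0, 0, 0, 0], [0, 0, 0, 0, 0, 0]],
  ],
)

```text
time_s: 24.42
position: [695.7, -92.1, 112.5]
tcp_rot: [180.0, -0.0, -2.2]
force: [-0.0, -0.4, -3.0]
grip_width: 0.553
finger_force: 64.8
```

Request:
play_rows(
  targets=[
    [[0, 0, 1, 0, 0, 0], [0, 0, 1, 0, 0, 0], [0, 0, 0, 0, 0, 0], [0, 0, 0, 0, 0, 0]],
  ],
)

```text
time_s: 24.92
position: [696.1, -92.1, 112.3]
tcp_rot: [180.0, -0.1, -2.2]
force: [-2.4, 1.2, 4.7]
grip_width: 0.552
finger_force: 65.4
```

Request:
play_rows(
  targets=[
    [[0, 0, 0, 0, 0, 0], [0, 0, 0, 0, 0, 0], [0, 0, 1, 0, 0, 0], [0, 0, 1, 0, 0, 0], [0, 0, 0, 0, 0, 0]],
  ],
  gripper=0.119,
)

```text
time_s: 25.55
position: [698.5, -92.3, 111.7]
tcp_rot: [180.0, -0.4, -2.2]
force: [0.6, 1.6, 8.8]
grip_width: 0.562
finger_force: 16.9
```

Request:
play_rows(
  targets=[
    [[0, 0, 0, 0, 0, 0], [0, 0, 1, 0, 0, 0], [0, 0, 1, 0, 0, 0], [0, 0, 0, 0, 0, 0]],
  ],
  gripper=0.124,
)

```text
time_s: 26.05
position: [694.7, -92.0, 105.0]
tcp_rot: [-180.0, 0.1, -2.2]
force: [0.2, -0.5, -0.0]
grip_width: 0.564
finger_force: 0.6
```

Request:
play_rows(
  targets=[
    [[0, 0, 0, 0, 0, 0], [0, 0, 0, 0, 0, 0], [0, 0, 0, 0, 0, 0], [0, 0, -10, 0, 0, 0], [0, 0, -35, 0, 0, 0], [0, 0, -50, 0, 0, 0], [0, 0, -50, 0, 0, 0]],
  ],
  gripper=1,
)

```text
time_s: 26.92
position: [695.4, -92.1, 253.4]
tcp_rot: [180.0, -0.0, -2.2]
force: [0.1, -0.7, -0.8]
grip_width: 1.0
finger_force: 0.0
```

```bash
python3 - <<'E'
from h import *
st(); rows(([495,-308,200],[180,0,3.7]),([495,-308,100],None))
E
```

```text
26.93 [695.4 -92.1 253.4] [180.   -0.   -2.2] F [ 0.1 -0.7 -0.8] g 1.0 0.0 j [-13.  21.  80.  -0.  80.  79.]
[[[-32,37.2,8.9,0,-0,-0.017],[-32.6,36.7,8.9,0,-0,-0.017],[-33.3,36.1,8.9,0,0,-0.017],[-33.9,35.5,8.9,0,0,-0.017],[-34.5,35,8.9,0,0,-0.017],[-35.1,34.4,8.9,0,0,-0.017],[0,-0,50,0,0,0],[0,-0,50,0,0,0]]]
```

Request:
play_rows(
  targets=[
    [[-32, 37, 9, 0, 0, -0.017], [-33, 37, 9, 0, 0, -0.017], [-33, 36, 9, 0, 0, -0.017], [-34, 35, 9, 0, 0, -0.017], [-34, 35, 9, 0, 0, -0.017], [-35, 34, 9, 0, 0, -0.017], [0, 0, 50, 0, 0, 0], [0, 0, 40, 0, 0, 0], [0, 0, 0, 0, 0, 0], [0, 0, 0, 0, 0, 0], [0, 0, 0, 0, 0, 0]],
  ],
  gripper=-1,
)

```text
time_s: 28.3
position: [497.3, -308.2, 110.3]
tcp_rot: [179.8, -0.2, 3.7]
force: [0.2, -0.0, -0.6]
grip_width: 0.001
finger_force: 0.0
```

```bash
cat >> h.py <<'E'
def tops():
    for n in('top','side'):
        p=cam(n); W=cloud(p).reshape(-1,3)
        for nm,y in(('A',108),('B',-92)):
            q=W[sel(W,640,760,y-60,y+60,138,170)]; print(n,nm,len(q),q.mean(0).round() if len(q)>3 else '',rect(q) if len(q)>3 else '')
E
python3 - <<'E'
from h import *
st(); tops(); rows(([505,-307.5,31],[180,0,3.7]))if 0 else rows(([505,-307.5,31],[180,0,3.7]),)
E
```

```text
28.3 [ 497.3 -308.2  110.3] [179.8  -0.2   3.7] F [ 0.2 -0.  -0.6] g 0.001 0.0 j [-39.  15. 103.  -0.  61.  48.]
top A 186 [697. 105. 150.] (array([698.5, 105.3]), array([48.7, 50.5]), 88.3)
top B 169 [701. -91. 149.] (array([702.4, -92. ]), array([48.5, 48. ]), 88.6)
side A 289 [698. 111. 148.] (array([700.4, 108.3]), array([50.8, 50.8]), 87.5)
side B 220 [701. -87. 147.] (array([703.4, -90.7]), array([51.9, 50.6]), 86.9)
[[[4,-0,39.3,0.001,-0.001,0],[4.1,0,39.3,0.001,-0.001,0]]]
```

Request:
play_rows(
  targets=[
    [[2, 0, 40, 0, 0, 0], [0, 0, 38, 0, 0, 0], [0, 0, 2, 0, 0, 0], [8, 0, 0, 0, 0, 0], [10, 0, 0, 0, 0, 0], [10, 0, 0, 0, 0, 0], [10, 0, 0, 0, 0, 0], [10, 0, 0, 0, 0, 0], [0, 0, 0, 0, 0, 0]],
  ],
)

```text
time_s: 29.52
position: [546.4, -303.7, 27.3]
tcp_rot: [180.0, -0.1, 3.7]
force: [0.3, 0.2, 0.2]
grip_width: 0.003
finger_force: 0.0
```

Request:
play_rows(
  targets=[
    [[8, 0, 0, 0, 0, 0], [8, 0, 0, 0, 0, 0], [8, 0, 0, 0, 0, 0], [6, 0, 0, 0, 0, 0], [6, 0, 0, 0, 0, 0], [0, 0, 0, 0, 0, 0], [0, 0, 0, 0, 0, 0]],
  ],
)

```text
time_s: 30.4
position: [582.1, -302.2, 27.9]
tcp_rot: [179.9, -0.1, 3.6]
force: [1.2, -0.5, 1.0]
grip_width: 0.001
finger_force: 0.0
```

```bash
cat >> h.py <<'E'
def targ():
    for n in('top','side'):
        p=cam(n); W=cloud(p).reshape(-1,3)
        q=W[sel(W,590,665,-340,-260,40,68)]; print(n,'plate?',len(q),q.mean(0).round() if len(q)>3 else '', np.percentile(q[:,0],[5,50,95]).round() if len(q)>3 else '')
        h=W[sel(W,640,760,-340,-250,69,80)]; print(' hood front',np.percentile(h[:,0],[1,5]).round())
E
python3 - <<'E'
from h import *
st(); targ()
E
```

```text
30.4 [ 582.1 -302.2   27.9] [ 1.799e+02 -1.000e-01  3.600e+00] F [ 1.2 -0.5  1. ] g 0.001 0.0 j [-34.  29.  95.   0.  56.  53.]
top plate? 3  
 hood front [662. 670.]
side plate? 33 [ 618. -290.   53.] [598. 613. 662.]
 hood front [661. 665.]
```

Request:
play_rows(
  targets=[
    [[6, 0, 0, 0, 0, 0], [4, 0, 0, 0, 0, 0], [3, 0, 0, 0, 0, 0], [0, 0, 0, 0, 0, 0], [0, 0, 0, 0, 0, 0]],
  ],
)

```text
time_s: 31.12
position: [594.5, -300.5, 27.2]
tcp_rot: [-180.0, -0.0, 3.7]
force: [0.0, -0.9, 0.2]
grip_width: 0.001
finger_force: 0.0
```

Request:
play_rows(
  targets=[
    [[2, 0, 0, 0, 0, 0], [2, 0, 0, 0, 0, 0], [0, 0, 0, 0, 0, 0], [0, 0, 0, 0, 0, 0]],
  ],
)

```text
time_s: 31.62
position: [598.1, -300.2, 27.1]
tcp_rot: [-180.0, 0.0, 3.7]
force: [-0.8, 0.9, 1.6]
grip_width: 0.001
finger_force: 0.7
```

Request:
play_rows(
  targets=[
    [[2, 0, 0, 0, 0, 0], [1, 0, 0, 0, 0, 0], [0, 0, 0, 0, 0, 0], [0, 0, 0, 0, 0, 0]],
  ],
)

```text
time_s: 32.12
position: [601.2, -300.1, 27.2]
tcp_rot: [-180.0, -0.0, 3.7]
force: [-0.6, 1.0, 0.0]
grip_width: 0.0
finger_force: 0.7
```

Request:
play_rows(
  targets=[
    [[2, 0, 0, 0, 0, 0], [2, 0, 0, 0, 0, 0], [0, 0, 0, 0, 0, 0], [0, 0, 0, 0, 0, 0]],
  ],
)

```text
time_s: 32.62
position: [603.3, -299.9, 27.1]
tcp_rot: [-179.9, 0.2, 3.7]
force: [-6.4, 2.4, 2.9]
grip_width: -0.0
finger_force: 3.3
```

Request:
play_rows(
  targets=[
    [[2, 0, 0, 0, 0, 0], [1, 0, 0, 0, 0, 0], [0, 0, 0, 0, 0, 0], [0, 0, 0, 0, 0, 0]],
  ],
)

```text
time_s: 33.12
position: [603.3, -299.8, 27.2]
tcp_rot: [-179.8, 0.6, 3.7]
force: [-14.7, 0.6, 9.0]
grip_width: 0.001
finger_force: 7.3
```

```bash
python3 - <<'E'
from h import *
st(); 
for n in('side','top'):
    p=cam(n); W=cloud(p)
    q=W.reshape(-1,3); q=q[sel(q,590,660,-330,-270,50,64)]; print(n,len(q), np.sort(q[:,0]).round()[::4])
    c=proj(p,[620,-300,45])[0].astype(int); save(p,f'pics/{n}3.png',6,(c[0]-45,c[1]-40,c[0]+45,c[1]+40))
E
```

```text
33.12 [ 603.3 -299.8   27.2] [-179.8    0.6    3.7] F [-14.7   0.6   9. ] g 0.001 7.3 j [-32.  31.  91.  -0.  58.  54.]
side 17 [593. 607. 635. 639. 642.]
top 0 []
```

View pics/side3.png

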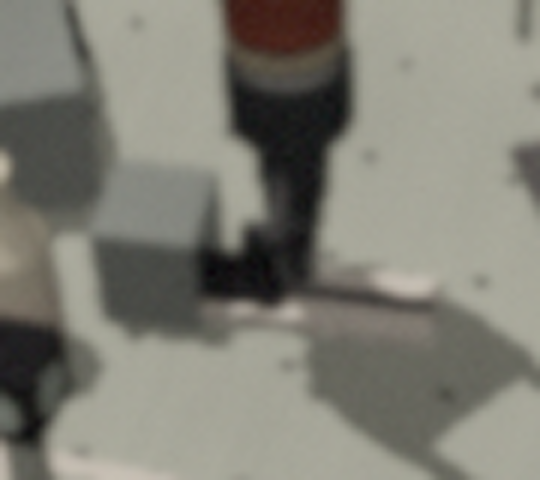

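The target is home: the force rose against the stop and the plate is under the hood. I back off and go above the rod.

Request:
play_rows(
  targets=[
    [[-10, 0, 0, 0, 0, 0], [-20, 0, 0, 0, 0, 0], [-10, 0, -40, 0, 0, 0], [0, 0, -60, 0, 0, 0], [0, 0, -60, 0, 0, 0], [0, 0, -60, 0, 0, 0], [0, 0, 0, 0, 0, 0]],
  ],
  gripper=-1,
)

```text
time_s: 34.1
position: [573.0, -305.3, 256.8]
tcp_rot: [179.4, -0.9, 3.7]
force: [0.5, -0.3, -0.4]
grip_width: -0.006
finger_force: 0.0
```

```bash
python3 - <<'E'
from h import *
st(); rows(([560,-60,260],[180,0,-10]))if 0 else None
tops(); targ()
p=cam('top'); save(p,'pics/top4.png',7,(75,95,185,180)); np.save('top4.npy',cloud(p))
th=np.radians(34.9); ux=np.array([np.cos(th),np.sin(th)]); uy=np.array([-ux[1],ux[0]])
for n in('top','side'):
    p=cam(n); W=cloud(p).reshape(-1,3); q=W[sel(W,420,760,300,600,4,160)]
    a=(q[:,:2]-[605,440])@ux; b=(q[:,:2]-[605,440])@uy
    for z0,z1 in((116,140),(85,108),(60,85)):
        k=(q[:,2]>z0)&(q[:,2]<z1)
        H,ae,be=np.histogram2d(a[k],b[k],bins=[np.arange(-120,90,15),np.arange(-120,121,15)])
        print(n,z0,'rows a from -120 step15; cols b'); print(H.astype(int))
for l in('lever','lever_bar'):
    for d in imaging.boxes_of(l,p)[:2]: print(l,d)
E
```

```text
34.1 [ 573.  -305.3  256.8] [179.4  -0.9   3.7] F [ 0.5 -0.3 -0.4] g -0.006 0.0 j [-34.  14.  88.   0.  77.  52.]
top A 181 [698. 105. 149.] (array([699.1, 105. ]), array([48.6, 49.4]), 89.3)
top B 167 [701. -91. 150.] (array([701.5, -92. ]), array([46.9, 48.8]), 0.2)
side A 291 [698. 111. 148.] (array([699.7, 108.2]), array([51.1, 49.8]), 88.4)
side B 213 [701. -87. 148.] (array([702.6, -90.1]), array([51.2, 49.4]), 89.6)
top plate? 5 [ 662. -264.   52.] [661. 662. 665.]
 hood front [661. 669.]
side plate? 62 [ 631. -291.   54.] [614. 628. 663.]
 hood front [661. 664.]
top 116 rows a from -120 step15; cols b
[[ 0  0  9 11 11 11 12 12 11 13 13 13 12 13  0  0]
 [ 0  0  0  0  0  0  0  0  0  0  0  0  0  0  0  0]
 [ 0  0  0  0  0  0  0  0  0  0  0  0  0  0  0  0]
 [ 0  0  0  0  0  0  0  0  0  0  0  0  0  0  0  0]
 [ 0  0  0  0  0  0  0  0  0  0  0  0  0  0  0  0]
 [ 0  0  0  0  0  0  0  0  0  0  0  0  0  0  0  0]
 [ 0  0  0  0  0  0  0  0  0  0  0  0  0  0  0  0]
 [ 0  0  0  0  0  0  0  0  0  0  0  0  0  0  0  0]
 [ 0  0  0  0  0  0  0  0  0  0  0  0  0  0  0  0]
 [ 0  0  0  0  0  0  0  
[... 3184 characters left out ...]
  0]
 [ 0  0 20  0  0  0  0  0  0  0  0  0  0  0 18  0]
 [ 0  0 23  0  0  0  0  0  0  0  0  0  0  0 16  0]
 [ 0  0 24  0  0  0  0  0  0  0  0  0  0  0 16  0]
 [ 0  0 22  0  0  0  0  0  0  0  0  0  0  0 17  0]
 [ 0  0 27  0  0  0 10 16 30 13  0  0  0  0  6  0]
 [ 0  0 17  0  0  0  8  9 14 14  0  0  0  0  0  0]
 [ 0  0  0  0  0  0  0  0  0  0  0  0  0  0  0  0]
 [ 0  0  0  0  0  0  0  0  0  0  0  0  0  0  0  0]
 [ 0  0  0  0  0  0  0  0  0  0  0  0  0  0  0  0]
 [ 0  0  0  0  0  0  0  0  0  0  0  0  0  0  0  0]]
lever {'box': [147.5, 337.4, 171.2, 358.5], 'score': 0.59}
lever_bar {'box': [150.1, 334.3, 167.9, 357.9], 'score': 0.67}
lever_bar {'box': [154.6, 206.6, 183.3, 245.8], 'score': 0.46}
```

View pics/top4.png

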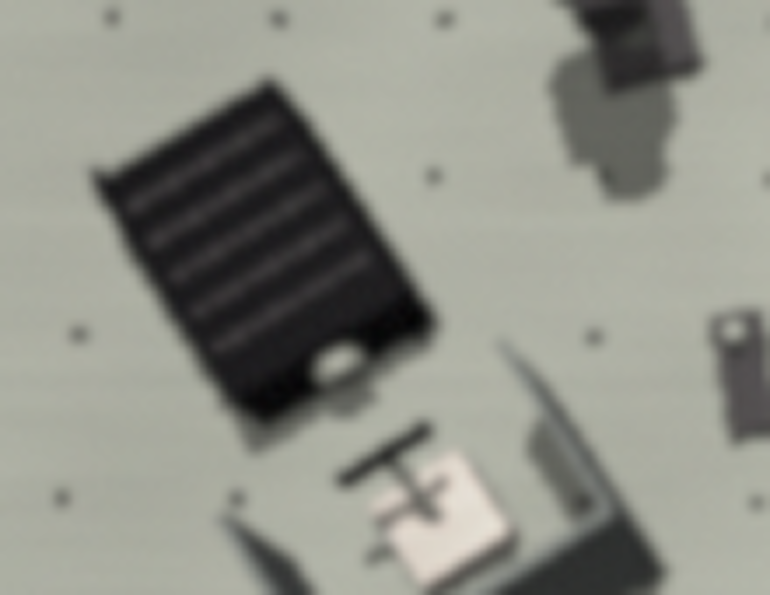

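The top crop shows the black lever bar at (385,455), with its pivot base plate at (445,515), the shield panel at lower right and the laser head at (265,250). Next come the fits for the shield, the bar and the rod.

```bash
python3 - <<'E'
from h import *
for n in('top','side'):
    p=cam(n); W=cloud(p).reshape(-1,3); C=p['img'].reshape(-1,3)
    q=W[sel(W,420,560,300,480,118,142)]
    m=np.median(q,0); u=cv2.fitLine(q[:,:2].astype(np.float32),cv2.DIST_HUBER,0,.01,.01).ravel(); d=u[:2]; d=d if d[1]>0 else -d
    t=(q[:,:2]-u[2:])@d; mid=u[2:]+d*(np.percentile(t,.5)+np.percentile(t,99.5))/2
    ux=np.array([d[1],-d[0]]); piv=mid+90*ux
    print(n,'shield mid',mid.round(1),'yaw x',np.degrees(np.arctan2(ux[1],ux[0])).round(1),'len',np.ptp(np.percentile(t,[.5,99.5])).round(),'pivot',piv.round(1))
    k=sel(W,420,760,300,600,66,98); a=(W[:,:2]-piv)@ux; b=(W[:,:2]-piv)@d
    k2=k&(np.abs(b)<45)&(a>-60)&(a<70); q=W[k2]; print(' bar n',len(q),'a',np.percentile(a[k2],[5,50,95]).round(1),'b',np.percentile(b[k2],[2,50,98]).round(1),'z',np.percentile(q[:,2],[5,50,95]).round(1))
    w=sel(W,420,760,300,600,60,108)&(np.abs(b)>65)&(np.abs(b)<115)&(a<80)&(a>-70); print(' wing end a',np.percentile(a[w],99).round(1),'b-',np.median(b[w&(b<0)]).round(1),'b+',np.median(b[w&(b>0)]).round(1))
    # rod
    q=W[sel(W,330,640,-600,-260,140,176)]; 
    f=cv2.fitLine(q[:,:2].astype(np.float32),cv2.DIST_HUBER,0,.01,.01).ravel(); d=f[:2]; d=d if d[0]>0 else -d
    nn=np.array([-d[1],d[0]]); t=q[:,:2]@d; s=q[:,:2]@nn
    print(' rod yaw',np.degrees(np.arctan2(d[1],d[0])).round(1),'t',np.percentile(t,[.3,99.7]).round(1),'s med',np.median(s).round(1))
    for lo in np.arange(t.min(),t.max(),20):
        k=(t>=lo)&(t<lo+20); 
        if k.sum()>3: print('  ',lo.round()-t.min().round(),k.sum(),np.percentile(s[k],[3,50,97]).round(1),np.percentile(q[k,2],[50,95]).round(1))
E
```

```text
top shield mid [507.4 374. ] yaw x 34.8 len 175.0 pivot [581.3 425.4]
 bar n 47 a [18.2 23.7 30. ] b [-29.8  -1.6  23.8] z [72.2 82.  87.4]
 wing end a 38.1 b- -89.6 b+ 82.6
 rod yaw -57.5 t [465.6 741. ] s med 140.8
   0.0 57 [118.2 140.8 161.7] [160.1 165. ]
   20.0 39 [130.7 140.4 150.9] [163.2 166. ]
   40.0 32 [130.1 140.5 150.4] [162.3 166.7]
   60.0 36 [131.  141.1 151.2] [161.6 165.8]
   80.0 34 [130.4 141.1 150.7] [162.3 165.9]
   100.0 38 [130.6 140.3 150.8] [162.3 166.9]
   120.0 19 [133.2 142.4 151.3] [160.2 165.9]
   140.0 16 [136.5 140.9 155.7] [154.3 160. ]
   160.0 52 [117.4 141.2 164.2] [156.2 167.3]
   180.0 15 [136.3 140.1 144.8] [156.6 159.8]
   200.0 15 [136.5 141.2 144.7] [154.4 159.3]
   220.0 13 [136.5 140.5 145.3] [155.2 157.7]
   240.0 16 [136.1 140.2 145. ] [154.6 157.7]
   260.0 14 [136.3 140.9 144.7] [154.1 157.1]
side shield mid [509.3 376.5] yaw x 35.0 len 178.0 pivot [582.9 428.2]
 bar n 115 a [16.8 23.7 29.1] b [-27.5   0.2  25.5] z [69.8 82.2 85.1]
 wing end a 34.8 b- -85.4 b+ 88.1
 rod yaw -58.1 t [462.5 737.7] s med 152.7
   0.0 69 [127.3 150.8 171.9] [154.7 163.7]
   20.0 41 [138.8 155.5 163.4] [160.3 164. ]
   40.0 34 [141.6 155.5 160.2] [160.3 164.1]
   60.0 29 [141.3 156.1 159.8] [158.9 162.2]
   80.0 32 [139.2 152.5 160.9] [157.9 161.7]
   100.0 32 [139.7 155.5 161.6] [159.2 162.2]
   120.0 15 [139.3 151.1 160.8] [159.1 162. ]
   140.0 15 [139.7 152.9 168.8] [151.7 159.4]
   160.0 43 [125.2 147.9 172.5] [151.5 160.9]
   180.0 10 [146.  152.2 154.2] [151.1 153.5]
   200.0 10 [148.5 152.3 155.5] [151.8 154.4]
   220.0 10 [148.3 153.4 155.3] [152.4 153.7]
   240.0 9 [146.5 152.9 155.6] [151.7 154.8]
   260.0 10 [148.5 152.7 155.3] [152.1 153.8]
```

```bash
python3 - <<'E'
from h import *
st(); rows(([420.7,-394.3,225],[180,0,-57.8]),ang=0.14)
E
```

```text
34.65 [ 567.9 -302.2  246.3] [-1.799e+02  1.000e-01  3.700e+00] F [ 0.1  0.2 -0.7] g 0.002 0.0 j [-34.  14.  89.   0.  77.  52.]
[[[-19.1,10.3,2.7,0,0,0.134],[-17.5,12.8,2.7,0,0,0.134],[-15.7,15,2.7,0,0,0.134],[-13.5,17,2.7,0,0,0.134],[-11.1,18.6,2.7,0,0,0.134],[-8.6,20,2.7,0,0,0.134],[-5.8,20.9,2.7,0,0,0.134],[-3,21.5,2.7,0,0,0.134]]]
```

Request:
play_rows(
  targets=[
    [[-19, 10, 3, 0, 0, 0.134], [-18, 13, 3, 0, 0, 0.134], [-16, 15, 3, 0, 0, 0.134], [-13, 17, 3, 0, 0, 0.134], [-11, 19, 3, 0, 0, 0.134], [-9, 20, 3, 0, 0, 0.134], [-6, 21, 3, 0, 0, 0.134], [-3, 21, 3, 0, 0, 0.134], [0, 0, 0, 0, 0, 0], [0, 0, 0, 0, 0, 0], [0, 0, 0, 0, 0, 0], [0, 0, 0, 0, 0, 0]],
  ],
  gripper=1,
)

```text
time_s: 36.15
position: [421.1, -393.9, 223.5]
tcp_rot: [-180.0, -0.0, -57.7]
force: [0.0, 0.6, 0.3]
grip_width: 0.998
finger_force: 0.0
```

```bash
python3 - <<'E'
from h import *
st(); rows(([420.7,-394.3,131],[180,0,-57.8]),step=40)
E
```

```text
36.15 [ 421.1 -393.9  223.5] [-180.    -0.   -57.7] F [0.  0.6 0.3] g 0.998 0.0 j [-50.   7. 100.   0.  73.  98.]
[[[0,0.2,30.8,0,-0,0.001],[0,0.2,30.8,0,-0,0.001],[0,0.2,30.8,0,-0,0.001]]]
```

Request:
play_rows(
  targets=[
    [[0, 0, 31, 0, 0, 0], [0, 0, 31, 0, 0, 0], [0, 0, 30, 0, 0, 0], [0, 0, 0, 0, 0, 0], [0, 0, 0, 0, 0, 0], [0, 0, 0, 0, 0, 0]],
  ],
)

```text
time_s: 36.9
position: [421.6, -395.4, 133.4]
tcp_rot: [-180.0, -0.2, -57.8]
force: [0.5, -0.7, 0.1]
grip_width: 1.002
finger_force: 0.0
```

Request:
play_rows(
  targets=[
    [[0, 0, 0, 0, 0, 0], [0, 0, 0, 0, 0, 0], [0, 0, 0, 0, 0, 0], [0, 0, 0, 0, 0, 0], [0, 0, 0, 0, 0, 0], [0, 0, 0, 0, 0, 0], [0, 0, 0, 0, 0, 0], [0, 0, 0, 0, 0, 0], [0, 0, 0, 0, 0, 0]],
  ],
  gripper=-1,
)

```text
time_s: 38.02
position: [418.4, -395.9, 131.9]
tcp_rot: [179.7, 0.0, -57.7]
force: [-6.3, -2.4, 2.9]
grip_width: 0.243
finger_force: 63.0
```

Request:
play_rows(
  targets=[
    [[0, 0, -10, 0, 0, 0], [0, 0, -20, 0, 0, 0], [0, 0, -40, 0, 0, 0], [0, 0, -40, 0, 0, 0], [0, 0, -40, 0, 0, 0], [0, 0, 0, 0, 0, 0], [0, 0, 0, 0, 0, 0]],
  ],
)

```text
time_s: 38.9
position: [420.3, -393.6, 280.8]
tcp_rot: [-180.0, 0.1, -57.7]
force: [-0.5, 0.4, -2.0]
grip_width: 0.246
finger_force: 62.4
```

```bash
python3 - <<'E'
from h import *
st(); tops(); targ()
rows(([473.7,351.5,285],[180,0,34.9]),step=50)
# rod tilt
p=cam('side'); W=cloud(p).reshape(-1,3); q=W[sel(W,330,640,-600,-260,270,340)]
m=q.mean(0);u=np.linalg.svd(q-m,full_matrices=False)[2][0];print(len(q),m.round(),u.round(3))
E
```

```text
38.9 [ 420.3 -393.6  280.8] [-1.80e+02  1.00e-01 -5.77e+01] F [-0.5  0.4 -2. ] g 0.246 62.4 j [-50.   4.  96.   0.  80.  98.]
top A 182 [698. 105. 149.] (array([698.7, 104.9]), array([50. , 48.2]), 0.5)
top B 169 [701. -91. 150.] (array([702.1, -91.9]), array([48.2, 47.4]), 88.3)
side A 291 [698. 111. 148.] (array([699.6, 108.5]), array([50.5, 50.2]), 87.0)
side B 217 [701. -86. 148.] (array([703.2, -88.8]), array([50.7, 49.5]), 89.3)
top plate? 48 [ 629. -297.   58.] [614. 627. 662.]
 hood front [663. 666.]
side plate? 62 [ 632. -292.   54.] [614. 628. 662.]
 hood front [662. 665.]
[[[-40.1,-29.5,-0.3,0,0,-0.108],[-36.7,-33.7,-0.3,0,0,-0.108],[-32.8,-37.4,-0.3,0,0,-0.108],[-28.6,-40.7,-0.3,0,0,-0.108],[-24.1,-43.6,-0.3,0,0,-0.108],[-19.2,-45.9,-0.3,0,0,-0.108],[-14.2,-47.7,-0.3,0,0,-0.108],[-9,-49,-0.3,0,0,-0.108],[-3.6,-49.6,-0.4,0,0,-0.108],[1.7,-49.8,-0.4,0,0,-0.108],[7.1,-49.3,-0.4,0,0,-0.108],[12.3,-48.2,-0.4,0,0,-0.108]]]
[[[17.4,-46.6,-0.4,0,0,-0.108],[22.4,-44.5,-0.4,0,0,-0.108],[27,-41.8,-0.4,0,0,-0.108]]]
520 [ 415. -378.  309.] [-0.523  0.852  0.017]
```

Request:
play_rows(
  targets=[
    [[-40, -30, 0, 0, 0, -0.108], [-37, -34, 0, 0, 0, -0.108], [-33, -37, 0, 0, 0, -0.108], [-29, -41, 0, 0, 0, -0.108], [-24, -44, 0, 0, 0, -0.108], [-19, -46, 0, 0, 0, -0.108], [-14, -48, 0, 0, 0, -0.108], [-9, -49, -1, 0, 0, -0.108], [-4, -50, -1, 0, 0, -0.108], [2, -50, -1, 0, 0, -0.108], [7, -49, 0, 0, 0, -0.108], [12, -48, 0, 0, 0, -0.108]],
  ],
)

```text
time_s: 40.65
position: [463.1, 204.7, 283.6]
tcp_rot: [180.0, 0.1, 16.7]
force: [0.9, -0.4, -1.5]
grip_width: 0.246
finger_force: 62.3
```

Request:
play_rows(
  targets=[
    [[17, -47, 0, 0, 0, -0.108], [22, -44, 0, 0, 0, -0.108], [27, -42, 0, 0, 0, -0.108], [0, 0, 0, 0, 0, 0], [0, 0, 0, 0, 0, 0], [0, 0, 0, 0, 0, 0], [0, 0, 0, 0, 0, 0]],
  ],
)

```text
time_s: 41.52
position: [473.4, 350.8, 284.4]
tcp_rot: [180.0, -0.0, 35.0]
force: [-0.5, -0.5, -2.1]
grip_width: 0.246
finger_force: 62.3
```

```bash
cat >> h.py <<'E'
piv=np.array([582,427.]); th=np.radians(34.9); ux=np.array([np.cos(th),np.sin(th)]); uy=np.array([-ux[1],ux[0]])
def rodbay():
    s=state(); print('tcp in bay a,b',((np.array(s['position'])[:2]-piv)@np.c_[ux,uy]).round(1))
    for n in('top','side'):
        p=cam(n); W=cloud(p).reshape(-1,3); z0=s['position'][2]
        a=(W[:,:2]-piv)@ux; b=(W[:,:2]-piv)@uy
        k=(np.abs(b)<40)&(a>-90)&(a<120)&(W[:,2]>z0-5)&(W[:,2]<z0+45)
        if k.sum()>3: print(n,'rod',k.sum(),'a end',np.percentile(a[k],98).round(1),'b near/far',[np.median(b[k&(a>lo)&(a<lo+40)]).round(1) for lo in(-80,-40,0)],'z',[np.median(W[k&(a>lo)&(a<lo+40),2]).round(1) for lo in(-80,-40,0)])
        k=(np.abs(b)<40)&(a>-60)&(a<120)&(W[:,2]>z0-110)&(W[:,2]<z0-5)&(W[:,2]>95)
        if k.sum()>3: print(n,' leg',k.sum(),'a',np.median(a[k]).round(1),'b',np.median(b[k]).round(1),'zmin',W[k,2].min().round(1))
        k=(np.abs(b)<32)&(a>-60)&(a<40)&(W[:,2]>66)&(W[:,2]<95)
        if k.sum()>3: print(n,' bar',k.sum(),'a',np.median(a[k]).round(1),'b',np.percentile(b[k],[3,97]).round(1))
E
python3 - <<'E'
from h import *
st(); rodbay(); p=cam('side'); save(p,'pics/side5.png',3,(40,200,260,384))
E
```

```text
41.52 [473.4 350.8 284.4] [180.  -0.  35.] F [-0.5 -0.5 -2.1] g 0.246 62.3 j [30.  6. 94. -0. 80. 85.]
tcp in bay a,b [-132.7   -0.3]
top  bar 31 a 22.2 b [-30.6   4.8]
side rod 432 a end 52.5 b near/far [np.float64(3.0), np.float64(3.1), np.float64(3.0)] z [np.float64(305.3), np.float64(305.8), np.float64(305.9)]
side  leg 99 a 49.5 b 4.7 zmin 190.3
side  bar 111 a 25.1 b [-26.5  25.8]
```

View pics/side5.png

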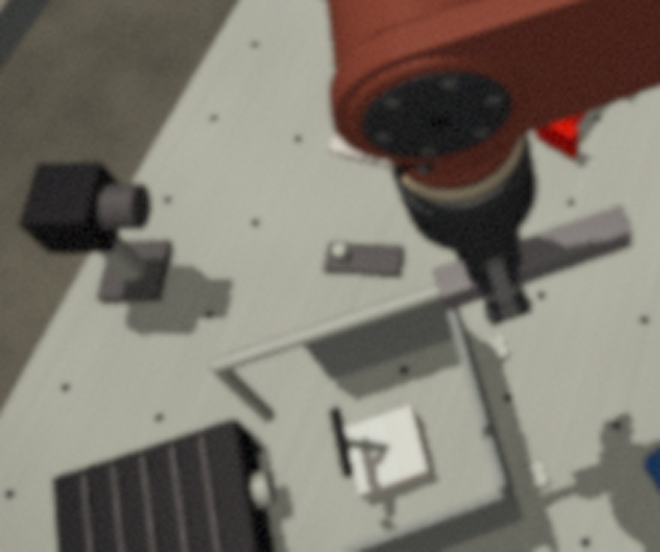

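Request:
play_rows(
  targets=[
    [[4, -12, 0, 0, 0, 0], [0, 0, 20, 0, 0, 0], [0, 0, 25, 0, 0, 0], [0, 0, 25, 0, 0, 0], [0, 0, 0, 0, 0, 0], [0, 0, 0, 0, 0, 0]],
  ],
)

```text
time_s: 42.42
position: [469.7, 364.2, 214.4]
tcp_rot: [180.0, -0.0, 35.1]
force: [0.0, -0.3, -1.1]
grip_width: 0.247
finger_force: 62.3
```

```bash
python3 - <<'E'
from h import *
st(); rodbay()
E
```

```text
42.42 [469.7 364.2 214.4] [180.   -0.   35.1] F [ 0.  -0.3 -1.1] g 0.247 62.3 j [31. 10. 98. -0. 73. 86.]
tcp in bay a,b [-128.1   12.8]
top  bar 40 a 22.0 b [-30.7  13.7]
side rod 398 a end 57.1 b near/far [np.float64(16.1), np.float64(15.7), np.float64(16.1)] z [np.float64(237.0), np.float64(236.8), np.float64(236.7)]
side  leg 68 a 54.6 b 17.8 zmin 123.1
side  bar 114 a 25.4 b [-25.9  25.8]
```

Request:
play_rows(
  targets=[
    [[0, 0, 20, 0, 0, 0], [0, 0, 20, 0, 0, 0], [0, 0, 17, 0, 0, 0], [0, 0, 0, 0, 0, 0], [0, 0, 0, 0, 0, 0]],
  ],
)

```text
time_s: 43.15
position: [469.8, 364.1, 157.3]
tcp_rot: [180.0, -0.0, 35.1]
force: [0.1, 0.5, -1.7]
grip_width: 0.245
finger_force: 62.3
```

Request:
play_rows(
  targets=[
    [[-8, 0, 0, 0, 0, 0], [-8, 0, 0, 0, 0, 0], [-8, 0, 0, 0, 0, 0], [-8, 0, 0, 0, 0, 0], [-6, 0, 0, 0, 0, 0], [-6, 0, 0, 0, 0, 0], [0, 0, 0, 0, 0, 0], [0, 0, 0, 0, 0, 0]],
  ],
)

```text
time_s: 44.15
position: [432.8, 338.2, 156.7]
tcp_rot: [-180.0, 0.1, 35.1]
force: [0.6, -1.1, -1.7]
grip_width: 0.245
finger_force: 62.4
```

```bash
python3 - <<'E'
from h import *
st(); rodbay()
E
```

```text
44.15 [432.8 338.2 156.7] [-1.80e+02  1.00e-01  3.51e+01] F [ 0.6 -1.1 -1.7] g 0.245 62.4 j [ 31.   8. 106.  -0.  66.  86.]
tcp in bay a,b [-173.1   12.6]
top rod 8 a end 9.7 b near/far [np.float64(nan), np.float64(nan), np.float64(11.8)] z [np.float64(nan), np.float64(nan), np.float64(178.6)]
top  bar 21 a -1.8 b [-30.6  -4.9]
side rod 243 a end 14.3 b near/far [np.float64(16.4), np.float64(15.9), np.float64(17.3)] z [np.float64(177.5), np.float64(178.1), np.float64(175.8)]
side  leg 44 a 8.7 b 18.1 zmin 95.2
side  bar 99 a 0.8 b [-26.2  27.3]
  return _methods._mean(a, axis=axis, dtype=dtype,
  ret = ret.dtype.type(ret / rcount)
```

Bar is following the leg (a ≈ 0, so q ≈ 0.5). I keep pulling to the stop, about 26 mm more.

Request:
play_rows(
  targets=[
    [[-6, 0, 0, 0, 0, 0], [-6, 0, 0, 0, 0, 0], [-5, 0, 0, 0, 0, 0], [-3, 0, 0, 0, 0, 0], [-2, 0, 0, 0, 0, 0], [0, 0, 0, 0, 0, 0], [0, 0, 0, 0, 0, 0]],
  ],
)

```text
time_s: 45.12
position: [415.4, 326.0, 157.4]
tcp_rot: [-180.0, 0.0, 35.1]
force: [-0.1, -0.1, -2.5]
grip_width: 0.248
finger_force: 62.2
```

Request:
play_rows(
  targets=[
    [[-2, 0, 0, 0, 0, 0], [-1, 0, 0, 0, 0, 0], [0, 0, 0, 0, 0, 0], [0, 0, 0, 0, 0, 0]],
  ],
)

```text
time_s: 45.62
position: [413.1, 324.4, 157.4]
tcp_rot: [-180.0, -0.0, 35.1]
force: [0.5, -0.0, -2.1]
grip_width: 0.253
finger_force: 62.2
```

```bash
python3 -W ignore - <<'E'
from h import *
st(); rodbay()
E
```

```text
45.62 [413.1 324.4 157.4] [-180.    -0.    35.1] F [ 0.5 -0.  -2.1] g 0.253 62.2 j [ 30.   5. 110.   0.  66.  85.]
tcp in bay a,b [-197.2   12.5]
top rod 18 a end -12.8 b near/far [np.float64(nan), np.float64(11.9), np.float64(nan)] z [np.float64(nan), np.float64(179.3), np.float64(nan)]
top  bar 19 a -25.0 b [-29.1  -5.8]
side rod 191 a end -10.6 b near/far [np.float64(16.4), np.float64(16.5), np.float64(nan)] z [np.float64(178.4), np.float64(178.5), np.float64(nan)]
side  leg 30 a -15.2 b 19.4 zmin 100.0
side  bar 94 a -21.5 b [-27.2  26.1]
```

Request:
play_rows(
  targets=[
    [[-2, 0, 0, 0, 0, 0], [-1, 0, 0, 0, 0, 0], [0, 0, 0, 0, 0, 0], [0, 0, 0, 0, 0, 0]],
  ],
)

```text
time_s: 46.22
position: [410.9, 322.8, 157.6]
tcp_rot: [180.0, -0.1, 35.1]
force: [3.1, 1.2, -3.0]
grip_width: 0.249
finger_force: 62.2
```

Request:
play_rows(
  targets=[
    [[-2, 0, 0, 0, 0, 0], [-1, 0, 0, 0, 0, 0], [0, 0, 0, 0, 0, 0], [0, 0, 0, 0, 0, 0]],
  ],
)

```text
time_s: 46.72
position: [410.3, 322.2, 158.1]
tcp_rot: [180.0, -0.4, 35.0]
force: [5.8, 4.3, -4.7]
grip_width: 0.248
finger_force: 61.8
```

At the stop (force 7 N). I back the leg off the bar and lift.

Request:
play_rows(
  targets=[
    [[8, 0, 0, 0, 0, 0], [10, 0, 0, 0, 0, 0], [0, 0, 0, 0, 0, 0], [0, 0, -30, 0, 0, 0], [0, 0, -40, 0, 0, 0], [0, 0, -40, 0, 0, 0], [0, 0, -20, 0, 0, 0], [0, 0, 0, 0, 0, 0], [0, 0, 0, 0, 0, 0]],
  ],
)

```text
time_s: 47.85
position: [421.8, 330.6, 285.1]
tcp_rot: [-180.0, 0.2, 35.1]
force: [0.6, -0.3, -2.9]
grip_width: 0.249
finger_force: 62.3
```

```bash
python3 -W ignore - <<'E'
from h import *
st(); rodbay(); tops(); targ(); rows(([419.3,-395.3,285],[180,0,-57.7]),step=50)
E
```

```text
47.85 [421.8 330.6 285.1] [-180.     0.2   35.1] F [ 0.6 -0.3 -2.9] g 0.249 62.3 j [ 31.  -1. 101.  -0.  80.  86.]
tcp in bay a,b [-186.5   12.6]
top  bar 41 a -28.2 b [-29.7  23.5]
side rod 285 a end 0.3 b near/far [np.float64(15.9), np.float64(16.7), np.float64(17.1)] z [np.float64(305.5), np.float64(304.6), np.float64(300.9)]
side  leg 97 a -4.7 b 18.4 zmin 190.3
side  bar 106 a -24.6 b [-24.8  26.7]
top A 183 [698. 105. 149.] (array([699.2, 104.8]), array([49.6, 48.8]), 0.2)
top B 167 [701. -91. 150.] (array([701.9, -91.9]), array([48.1, 47.2]), 88.7)
side A 294 [698. 111. 148.] (array([700.4, 108. ]), array([51.4, 50.3]), 87.9)
side B 53 [721. -85. 148.] (array([721.6, -90. ]), array([14.2, 50.5]), 4.0)
top plate? 49 [ 631. -298.   56.] [616. 628. 663.]
 hood front [662. 666.]
side plate? 0  
 hood front [665. 669.]
[[[-28,39.5,0.1,0,0,0.108],[-23.6,42.3,0.1,0,0,0.108],[-18.9,44.6,0.1,0,0,0.108],[-14,46.4,0.1,0,0,0.108],[-8.9,47.6,0.1,0,0,0.108],[-3.7,48.3,0.1,0,0,0.108],[1.5,48.4,0.1,0,0,0.108],[6.7,48,0.1,0,0,0.108],[11.8,46.9,0.1,0,0,0.108],[16.8,45.4,0.1,0,0,0.108],[21.6,43.3,0.1,0,0,0.108],[26.2,40.7,0.1,0,0,0.108]]]
[[[30.4,37.7,0.1,0,0,0.108],[34.3,34.2,0.1,0,0,0.108],[37.8,30.3,0.1,0,0,0.108]]]
```

Request:
play_rows(
  targets=[
    [[-28, 39, 0, 0, 0, 0.108], [-24, 42, 0, 0, 0, 0.108], [-19, 45, 0, 0, 0, 0.108], [-14, 46, 0, 0, 0, 0.108], [-9, 48, 0, 0, 0, 0.108], [-4, 48, 0, 0, 0, 0.108], [2, 48, 0, 0, 0, 0.108], [7, 48, 0, 0, 0, 0.108], [12, 47, 0, 0, 0, 0.108], [17, 45, 0, 0, 0, 0.108], [22, 43, 0, 0, 0, 0.108], [26, 41, 0, 0, 0, 0.108]],
  ],
)

```text
time_s: 49.65
position: [420.0, -250.6, 287.2]
tcp_rot: [-180.0, -0.0, -39.4]
force: [0.5, 0.2, -1.6]
grip_width: 0.249
finger_force: 62.3
```

Request:
play_rows(
  targets=[
    [[30, 38, 0, 0, 0, 0.108], [34, 34, 0, 0, 0, 0.108], [38, 30, 0, 0, 0, 0.108], [0, 0, 0, 0, 0, 0], [0, 0, 0, 0, 0, 0], [0, 0, 0, 0, 0, 0], [0, 0, 0, 0, 0, 0]],
  ],
)

```text
time_s: 50.52
position: [419.5, -392.9, 287.5]
tcp_rot: [-180.0, -0.0, -57.7]
force: [-0.0, 0.3, -2.1]
grip_width: 0.246
finger_force: 62.3
```

```bash
python3 -W ignore - <<'E'
from h import *
st(); rows(([419.3,-395.3,200],[180,0,-57.7]),)
d=np.array([np.cos(np.radians(-57.7)),np.sin(np.radians(-57.7))]); nn=np.array([-d[1],d[0]])
z0=state()['position'][2]
for n in('top','side'):
    p=cam(n); W=cloud(p).reshape(-1,3); q=W[sel(W,330,640,-620,-260,z0-5,z0+50)]; t=(q[:,:2]-[419.3,-395.3])@d; s=(q[:,:2]-[419.3,-395.3])@nn
    for lo in range(-100,200,30):
        k=(t>lo)&(t<lo+30)&(np.abs(s)<25); print(n,lo,k.sum(),np.median(s[k]).round(1),np.median(q[k,2]).round(1))
    k=np.abs(s)<8; print('ends',np.percentile(t[k],[.5,99.5]).round(1))
E
```

```text
50.52 [ 419.5 -392.9  287.5] [-180.    -0.   -57.7] F [-0.   0.3 -2.1] g 0.246 62.3 j [-50.   4.  96.   0.  80.  98.]
[[[1,0.7,43.8,0,-0,0],[1,0.7,43.8,0,-0,0]]]
top -100 0 nan nan
top -70 0 nan nan
top -40 0 nan nan
top -10 0 nan nan
top 20 0 nan nan
top 50 0 nan nan
top 80 0 nan nan
top 110 0 nan nan
top 140 0 nan nan
top 170 0 nan nanTraceback (most recent call last):
  File "<stdin>", line 9, in <module>
    return _quantile_unchecked(
        a, q, axis, out, overwrite_input, method, keepdims, weights)
    return _ureduce(a,
                    func=_quantile_ureduce_func,
    ...<5 lines>...
                    overwrite_input=overwrite_input,
                    method=method)
    r = func(a, **kwargs)
    result = _quantile(arr,
                       quantiles=q,
    ...<2 lines>...
                       out=out,
                       weights=wgt)
    slices_having_nans = np.isnan(arr[-1, ...])
                                  ~~~^^^^^^^^^
IndexError: index -1 is out of bounds for axis 0 with size 0
```

Request:
play_rows(
  targets=[
    [[1, 1, 40, 0, 0, 0], [1, 0, 47, 0, 0, 0], [0, 0, 0, 0, 0, 0], [0, 0, 0, 0, 0, 0], [0, 0, 0, 0, 0, 0]],
  ],
)

```text
time_s: 51.2
position: [420.8, -397.6, 203.5]
tcp_rot: [-180.0, -0.3, -57.8]
force: [0.6, 0.1, -2.1]
grip_width: 0.243
finger_force: 62.2
```

```bash
python3 -W ignore - <<'E'
from h import *
st(); rows(([418.8,-395.7,132],[180,0,-57.7]),)
d=np.array([np.cos(np.radians(-57.7)),np.sin(np.radians(-57.7))]); nn=np.array([-d[1],d[0]])
p=cam('side'); W=cloud(p).reshape(-1,3); q=W[sel(W,330,640,-620,-260,195,240)]; t=(q[:,:2]-[419,-395.5])@d; s=(q[:,:2]-[419,-395.5])@nn
for lo in range(-100,200,30):
    k=(t>lo)&(t<lo+30)&(np.abs(s)<25); print(lo,k.sum(),np.median(s[k]).round(1),np.median(q[k,2]).round(1))
k=np.abs(s)<12; print('ends',np.percentile(t[k],[.5,99.5]).round(1))
E
```

```text
51.2 [ 420.8 -397.6  203.5] [-180.    -0.3  -57.8] F [ 0.6  0.1 -2.1] g 0.243 62.2 j [-50.   8. 101.  -0.  71.  97.]
[[[-1.6,0.4,35.8,0,-0.003,0],[-1.5,0.4,35.8,0,-0.003,-0]]]
-100 81 6.3 225.5
-70 65 10.0 230.3
-40 66 12.0 230.7
-10 65 3.2 232.1
20 2 -6.2 231.6
50 9 6.7 225.4
80 4 1.7 224.4
110 10 4.9 225.2
140 12 5.8 223.6
170 19 5.3 210.0
ends [-93.9 185.1]
```

Request:
play_rows(
  targets=[
    [[-2, 0, 30, 0, 0, 0], [-1, 0, 25, 0, 0, 0], [0, 0, 8, 0, 0, 0], [0, 0, 4, 0, 0, 0], [0, 0, 2, 0, 0, 0], [0, 0, 0, 0, 0, 0], [0, 0, 0, 0, 0, 0], [0, 0, 0, 0, 0, 0]],
  ],
)

```text
time_s: 52.25
position: [418.4, -394.6, 132.6]
tcp_rot: [180.0, -0.1, -57.8]
force: [-0.9, -1.2, 2.1]
grip_width: 0.25
finger_force: 62.9
```

Request:
play_rows(
  targets=[
    [[0, 0, 1, 0, 0, 0], [0, 0, 1, 0, 0, 0], [0, 0, 0, 0, 0, 0], [0, 0, 0, 0, 0, 0]],
  ],
)

```text
time_s: 52.75
position: [418.0, -395.0, 131.9]
tcp_rot: [179.9, -0.2, -57.7]
force: [-3.8, 0.7, 8.6]
grip_width: 0.243
finger_force: 64.0
```

Request:
play_rows(
  targets=[
    [[0, 0, -1, 0, 0, 0], [0, 0, 0, 0, 0, 0], [0, 0, 0, 0, 0, 0], [0, 0, 0, 0, 0, 0], [0, 0, 0, 0, 0, 0], [0, 0, 0, 0, 0, 0]],
  ],
  gripper=1,
)

```text
time_s: 53.5
position: [417.9, -393.6, 130.2]
tcp_rot: [-180.0, 0.0, -57.8]
force: [1.1, 0.6, -0.2]
grip_width: 1.004
finger_force: 0.0
```

Request:
play_rows(
  targets=[
    [[0, 0, -20, 0, 0, 0], [0, 0, -30, 0, 0, 0], [0, 0, -50, 0, 0, 0], [0, 0, -50, 0, 0, 0], [-60, 0, 0, 0, 0, 0], [0, -50, 0, 0, 0, 0], [0, -50, 0, 0, 0, 0], [0, -50, 0, 0, 0, 0], [0, 0, 0, 0, 0, 0], [0, 0, 0, 0, 0, 0], [0, 0, 0, 0, 0, 0]],
  ],
)

```text
time_s: 54.88
position: [511.9, -263.7, 280.8]
tcp_rot: [180.0, -0.0, -57.8]
force: [0.2, -0.5, -0.4]
grip_width: 0.997
finger_force: 0.0
```

```bash
python3 -W ignore - <<'E'
from h import *
st(); tops(); targ(); rodbay()
for n in('top','side'):
    p=cam(n); save(p,f'pics/{n}9.png',1.5); W=cloud(p).reshape(-1,3)
    q=W[sel(W,330,640,-600,-260,140,176)]
    if len(q)<20: continue
    f=cv2.fitLine(q[:,:2].astype(np.float32),cv2.DIST_HUBER,0,.01,.01).ravel(); d=f[:2]; d=d if d[0]>0 else -d
    nn=np.array([-d[1],d[0]]); t=q[:,:2]@d; s=q[:,:2]@nn
    print('rod',n,np.degrees(np.arctan2(d[1],d[0])).round(1),'t',np.percentile(t,[.3,99.7]).round(1),'s',np.median(s).round(1),'z',np.median(q[:,2]).round(1))
E
```

```text
54.88 [ 511.9 -263.7  280.8] [180.   -0.  -57.8] F [ 0.2 -0.5 -0.4] g 0.997 0.0 j [-34.   4.  96.  -0.  79. 114.]
top A 181 [698. 105. 150.] (array([699.3, 105.3]), array([48.3, 49.8]), 88.1)
top B 168 [701. -91. 149.] (array([701.6, -91.6]), array([47.8, 48.7]), 85.7)
side A 291 [698. 111. 148.] (array([700.5, 109.1]), array([51.7, 51.9]), 2.0)
side B 215 [701. -86. 148.] (array([702.9, -89. ]), array([49.2, 50.1]), 89.2)
top plate? 10 [ 634. -283.   49.] [614. 619. 662.]
 hood front [668. 674.]
side plate? 64 [ 632. -291.   55.] [614. 628. 662.]
 hood front [662. 666.]
tcp in bay a,b [-452.4 -526.3]
top  bar 42 a -28.6 b [-29.2  23.3]
side  bar 104 a -24.7 b [-25.4  26.3]
rod top -57.7 t [464.9 738.6] s 142.5 z 160.4
rod side -58.1 t [461.8 703.7] s 152.4 z 157.0
```

View pics/top9.png

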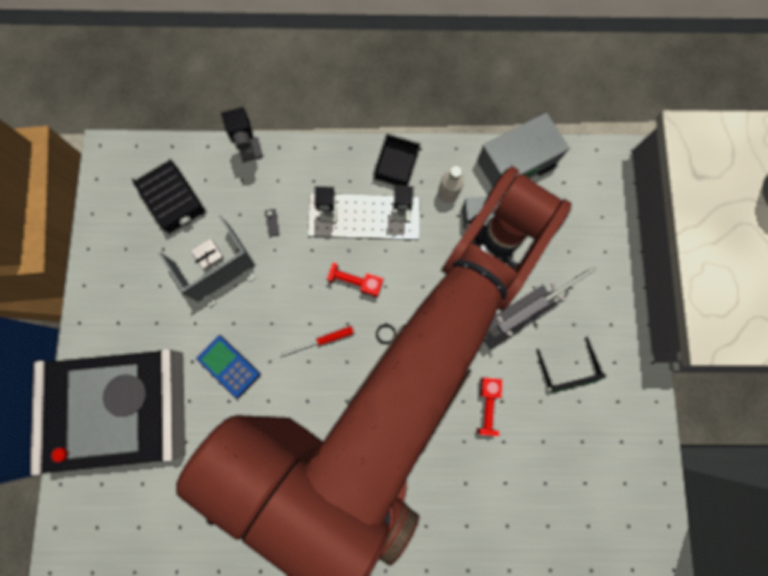

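The picture shows both posts standing on the plate at (325,205) and (402,205), the rod back in its cradle at (535,305), the bar over by the shield, and the bystanders where they were. I hand in.

```bash
python3 -c "
from h import *
print(bot.sign_off()); st()"
```

```text
the job is handed in; nothing more can be done
None
the job is handed in; nothing more can be done
```

I handed the job in at about 55 s. By the last camera check, both posts present stand on the plate, the target is home, the lever is at its stop, the rod is back in its cradle and the bystanders look undisturbed; the hand-in returned no verdict.

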